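# Face the finish tins and lock the rack

### The job

Turn every tin in the rack where it stands until its label faces squarely out of the rack's front (the yellow side, where the steel bar runs). Then use the wooden tapping block, never the bare gripper, to tap the red head of the retaining bar gently in until it is fully home against its hidden stop, and after that turn the lock collar until its lug is over the green mark. Leave the tapping block lying flat in the middle of the blue mat, and leave everything else on the bench alone.

Things in the scene. Friction and masses are not known exactly. Their poses are not given: they have to be found in the camera images.
- rack: Tin rack, fixed: a row of four square open cells along its y axis, plywood walls 40 mm high, a white swivel pad in each, on which a tin turns easily in place. Origin: centre of its underside. +x: its front; +y: the end with the bar's red head; -y: the end with the grey lock housing. 93 mm (x) by 349 mm (y). Cell centres at x = 0, y = -129, -43, 43, 129 mm; one cell may be empty.
- rack_front (a point): Middle of the top edge of the rack's front wall, which is painted yellow and has the steel retaining bar running before it. The front is the side away from the robot; it looks along the rack's +x, within 0.12 rad of world +x.
- mat: Blue tool mat, 180 x 180 mm, 4 mm thick, fixed to the bench left or right of the rack. Origin: centre of its underside, on the bench.
- block: Hardwood tapping block, a plain bar of wood 44 mm wide (its x), 100 mm long (its y), 40 mm high, black rubber on its two end faces (+y, -y), 0.25 kg, lying loose on the bare bench on the other side of the rack from the mat. Origin: centre of its underside.
- bar (a joint): Steel retaining bar sliding along the rack's front, in m: starts between 0 and 0.012 (0 is fully out), grows as it is driven in along the rack's -y. Stiff: 8 N of friction, stays where it is left. Comes up hard against a stop hidden in the grey housing at 0.040. Its rod is 12 mm thick, 52 mm above the bench.
- bar_face (a point): Centre of the striking face of the bar's red head, 44 mm above the bench; the face looks along the rack's +y, is 50 mm wide (x) and 52 mm high (20 to 72 mm above the bench). It moves with the bar. The head is 24 mm thick along y; 10 mm remain between it and the rack's end when home.
- collar (a joint): Captive aluminium lock collar on top of the grey housing, in rad about a vertical axis, growing anticlockwise seen from above: 0 open (lug over the red mark, pointing to the rack's -x), locked at 1.40 (lug over the green mark, about the rack's -y). Starts between 0 and 0.3, drags lightly (0.06 N m), stays where left, can be overturned to 1.75.
- collar_axis (a point): On the collar's axis, at its top face, 84 mm above the bench. The collar is 54 mm across.
- collar_peg (a point): Top of the upright black peg on the collar's lug: peg 12 mm in diameter, free for 32 mm below this point, 42 mm from the collar's axis, top 116 mm above the bench; it moves with the collar.
- tin1: Tin with a red label, standing upright in one of the rack's cells (or absent): 78 mm in diameter, 90 mm high, flat lid 98 mm above the bench, about 0.6 kg, 1.5 mm of play in its cell. Origin: centre of its underside (8 mm above the bench). Its +x points to the middle of the label; a red stripe on the lid runs from the centre towards the label.
- tin1_label (a point): Middle of the red label of tin1, on the tin's wall, 39 mm from its axis, 46 mm above its underside.
- tin2: Tin with a blue label, standing upright in one of the rack's cells (or absent): 78 mm in diameter, 90 mm high, flat lid 98 mm above the bench, about 0.6 kg, 1.5 mm of play in its cell. Origin: centre of its underside (8 mm above the bench). Its +x points to the middle of the label; a blue stripe on the lid runs from the centre towards the label.
- tin2_label (a point): Middle of the blue label of tin2, on the tin's wall, 39 mm from its axis, 46 mm above its underside.
- tin3: Tin with a green label, standing upright in one of the rack's cells (or absent): 78 mm in diameter, 90 mm high, flat lid 98 mm above the bench, about 0.6 kg, 1.5 mm of play in its cell. Origin: centre of its underside (8 mm above the bench). Its +x points to the middle of the label; a green stripe on the lid runs from the centre towards the label.
- tin3_label (a point): Middle of the green label of tin3, on the tin's wall, 39 mm from its axis, 46 mm above its underside.
- tin4: Tin with an orange label, standing upright in one of the rack's cells (or absent): 78 mm in diameter, 90 mm high, flat lid 98 mm above the bench, about 0.6 kg, 1.5 mm of play in its cell. Origin: centre of its underside (8 mm above the bench). Its +x points to the middle of the label; an orange stripe on the lid runs from the centre towards the label.
- tin4_label (a point): Middle of the orange label of tin4, on the tin's wall, 39 mm from its axis, 46 mm above its underside.
- glue: White glue bottle with orange nozzle cap, 54 mm diameter, 150 mm high; lies or stands on the bench, not part of the job. Origin: centre of its underside.
- tape: Yellow tape measure, 70 x 35 x 60 mm; lies or stands on the bench, not part of the job. Origin: centre of its underside.
- disc: Black grinding disc, 75 mm across, 6 mm thick, orange centre, lying flat; not part of the job. Origin: centre of its underside.
- spanner: Steel spanner; lies or stands on the bench, not part of the job. Origin: on its axis line.
- sander: Cork sanding block, 60 x 100 x 40 mm; lies or stands on the bench, not part of the job. Origin: centre of its underside.
- screws: Clear jar with steel lid, 64 mm diameter, 80 mm high; lies or stands on the bench, not part of the job. Origin: centre of its underside.
Not all that is in view belongs to the job. What is shaped like the block but purple is not meant.

How it is judged:
By the outcome, as a careful person would: the job done as asked, in the order asked, and still so for the second after the job is handed in, with the robot touching nothing.
Of tin1, tin2, tin3, tin4 only 3 to 4 are there at a start; the rules pass over those that are not, and their reading is None.
At some moment in a run one of block may be knocked a few centimetres aside while the robot is not near it.
Once in a run the grip may slacken for a moment while it holds something.
It also fails if it takes over 210 s, if anything falls off the work surface, if the arm or the gripper's body presses on something with over 40 N, if the wrist force passes 120 N, or if a joint passes its speed limit or range.

### The arm

A 6-joint arm with a two-finger parallel gripper is mounted at the origin on the work surface. World frame = base frame: x ahead of the robot, y to its left, z up, the work surface at z = 0. Lengths are in mm, angles in degrees, forces in N, time in s.
With the tool pointing down it reaches from about 325 to 850 mm from the base axis. Payload 15.5 kg.
Tool frame: the origin (TCP) lies midway between the tips of the shut fingers; the grasp point (between the pads) lies 19 mm behind it; z points along the fingers, y is the line along which they close (so a half turn about z gives the same grasp; the last joint's range is limited). The gripper opens to 91 mm and grips with 3 to 60 N. Pads are 32 mm wide; open, the fingers measure 118 mm over their backs; the gripper's body (76 mm by 178 mm) begins 60 mm behind the grasp point.
Start: joints at [-74.399, 28.281, 77.091, -0, 74.628, -5.472], TCP at [224.728, -583.201, 181.415] pointing down, gripper open.
Joint ranges: [-166.48, 166.48], [-47.26, 123.95], [12.59, 153.08], [-70.14, 250.14], [6.76, 159.57], [-176.63, 176.63]. Speed limits (degrees/s): [108.29, 108.29, 147.25, 172.46, 172.46, 172.46].

### API

Orientations are given as a 3x3 rotation matrix whose columns are the frame's x, y, z axes.
In Python, from workcell import bot, read_camera, finish_job gives the robot as it stands.
- The arm moves only by the tool carry_out, never from a script. Its argument "commands" is a list of rows, each an object with "xyz": the shift along the tool's x, y, z in units of 50 mm (1.0 is 50 mm), a list of three; "twist": the turn, a rotation vector about the tool's x, y, z in units of 5 degrees (1.0 is 5 degrees), a list of three; "jaw": the opening, from 0 (shut) to 1 (fully open). A call has 1 to 10 rows; each row shifts and turns the commanded pose from where the row before left it, along the tool's axes as they then stand; what a row does not reach is not made up. A row lasts 1/10 s, in which the tool goes at most 50 mm and 8.59 degrees, less where a joint would pass 70% of its speed; a pose out of reach is approached as far as the arm can. A call is refused whole if a number of a shift passes 1 or a number of a turn 1, either way. A call with a gripper value outside its range is refused whole. The fingers move at their own pace and stop on an object; "force" is the grip in N (left out, the last holds). Time passes only in rows, so rows that do not move let the fingers close. It gives the time, the measured TCP pose, the force, the opening and the grip force at its end, in the units of the state.
- bot.get_state(): the state, without advancing time (a new reading comes with each control period).
- read_camera(name): name is "scene" or "side" or "wrist"; returns a dict with "img" (480x640x3 uint8, red, green, blue), "range_z" (480x640 float32, mm along the optical axis (not along the pixel's ray), 0 where there is no reading), "fx", "fy", "cx", "cy" (pixels), "world_from_camera" (4x4, takes a point from camera to world coordinates). Camera axes: x right, y down, z forward; pixel columns grow to the right and rows downward; lengths in mm; the calibration is good to about 2 mm. The wrist camera is an equidistant fisheye: a pixel r from the principal point sees the ray r / f radians off the axis. A picture is of the moment at which its call begins.
- finish_job(): hands the job in; it is judged then, once.
The state is a dict: "clock": time; "qpos": joint angles; "joint_vel": joint speeds; "tau": joint torques, N m; "tcp_pos": TCP position; "eef_rot": TCP orientation; "contact_force": force on the tool from outside, world axes, zero at the start; "moment": the same for the moment, N m; "grip_width": opening from 0.0 (shut) to 1.0 (fully open); "gripper_force": force on a finger pad.
Only numpy, scipy, OpenCV 4.12 (cv2) and the standard library are available. Lean on these libraries where they do the work, as an engineer would, in place of code of your own. Each camera call takes 0.05 s, during which the arm holds its last target. There are 200 camera calls.

## Working session

There is one attempt and no reset: what is moved stays moved. The work goes in short steps, Python scripts to look and compute and a tool call to move; the robot and the scene stay as the last step left them, time stands still between calls to the robot, and variables do not carry over. Pictures are saved under pics/ and viewed, at most 14 in all, crops included, and the job is handed in when it is done.

Besides the shell and the picture viewer there is one more tool, called after "Request:" by a JSON object that holds its "method" and its "body". carry_out: Moves the arm, as the interface text tells. Its arguments: {"type":"object","properties":{"commands":{"type":"array"},"force":{"type":"number"}},"required":["commands"]}

```bash
ls; mkdir -p pics; cat > h.py <<'E'
import numpy as np, cv2
from workcell import bot, read_camera, finish_job
def save(name, cam, crop=None, scale=1):
    im=cam["img"][:,:,::-1]
    if crop: x0,y0,x1,y1=crop; im=im[y0:y1,x0:x1]
    if scale!=1: im=cv2.resize(im,None,fx=scale,fy=scale,interpolation=cv2.INTER_CUBIC)
    cv2.imwrite("pics/"+name+".png",im)
def ray(cam,u,v,fish=False):
    x=(np.asarray(u,float)-cam["cx"])/cam["fx"]; y=(np.asarray(v,float)-cam["cy"])/cam["fy"]
    if fish:
        t=np.hypot(x,y); s=np.where(t>1e-9,np.sin(t)/np.maximum(t,1e-9),1); d=np.stack([x*s,y*s,np.cos(t)],-1)
    else: d=np.stack([x,y,np.ones_like(x)],-1)
    T=np.array(cam["world_from_camera"]); return T[:3,3], d@T[:3,:3].T
def onz(cam,u,v,z,fish=False):
    o,d=ray(cam,u,v,fish); return o+d*((z-o[2])/d[...,2])[...,None]
def cloud(cam):
    v,u=np.mgrid[:480,:640]; o,d=ray(cam,u,v); return o+d*cam["range_z"][...,None]
def state():
    s=bot.get_state(); return s
E
python3 - <<'E'
from h import *
s=bot.get_state(); print({k:np.round(v,3).tolist() for k,v in s.items()})
for n in ["scene","side","wrist"]:
    c=read_camera(n); save(n+"0",c); print(n,c["fx"],c["cx"],c["cy"],np.round(c["world_from_camera"],3).tolist(), (c["range_z"]>0).mean())
E
```

```text
pics
{'clock': 0.0, 'qpos': [-74.399, 28.313, 77.128, -0.001, 74.629, -5.472], 'joint_vel': [-0.066, -0.024, -0.025, 0.057, -0.114, 0.12], 'tau': [0.001, -87.883, -38.185, 0.071, 0.053, -0.0], 'tcp_pos': [224.599, -582.788, 180.85], 'eef_rot': [[0.933, 0.36, -0.0], [0.36, -0.933, 0.001], [0.0, -0.001, -1.0]], 'contact_force': [-0.109, 0.217, 0.2], 'moment': [0.036, -0.004, 0.009], 'gripper_force': 0.0, 'grip_width': 0.999}
scene 578.6385705317709 314.32970829177793 241.52856036311752 [[0.622, 0.413, -0.665, 1514.945], [0.783, -0.339, 0.521, -719.704], [-0.01, -0.845, -0.534, 845.737], [0.0, 0.0, 0.0, 1.0]] 0.9501920572916667
side 513.0250083024974 324.65613181591027 238.41174207797036 [[-0.945, -0.217, 0.243, 233.205], [-0.326, 0.633, -0.702, 983.3], [-0.002, -0.743, -0.669, 1042.892], [0.0, 0.0, 0.0, 1.0]] 0.9957845052083333
wrist 371.64829954431775 327.0182814271125 237.8861801051881 [[0.359, -0.896, -0.26, 297.199], [-0.933, -0.345, -0.098, -554.674], [-0.002, 0.278, -0.961, 383.963], [0.0, 0.0, 0.0, 1.0]] 0.994931640625
```

View pics/scene0.png

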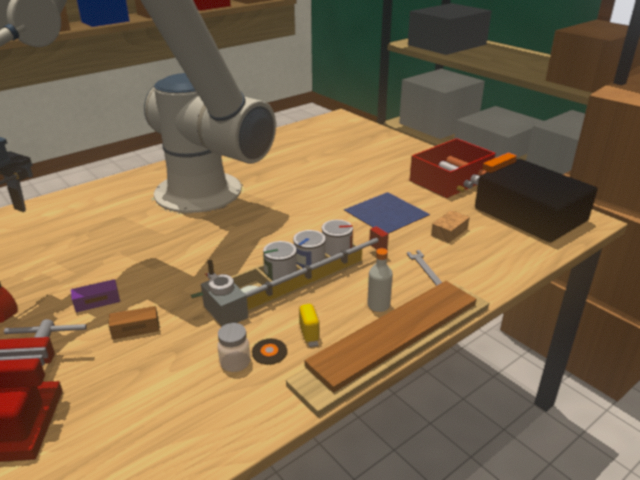

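View pics/side0.png

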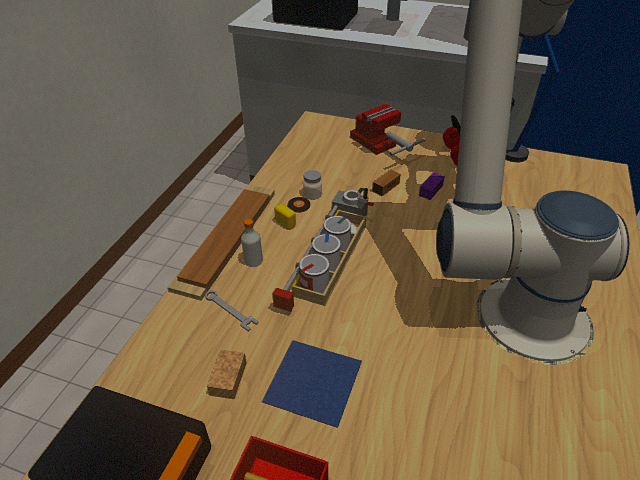

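Scene picture: three tins in the rack at (280,255), (310,243) and (338,232). The cell next to the grey housing at (225,295) is empty, and the red head is at (379,237). The mat is at (387,212).

What could be taken for the block:
- Brown wooden bar at scene (134,322) / side (386,182). It lies on the far side of the rack from the mat and fits the description, so I choose this one.
- Purple bar at scene (95,296), ruled out by colour.
- Cork sander at scene (450,226), ruled out because it is on the mat side.
- Plank at scene (395,330), ruled out as too large.

```bash
python3 - <<'E'
from h import *
for n,crops in [("side",[(250,160,430,320)]),("scene",[(190,200,400,340)])]:
    c=read_camera(n); P=cloud(c); hsv=cv2.cvtColor(c["img"],cv2.COLOR_RGB2HSV); H,S,V=[hsv[...,i].astype(int) for i in range(3)]
    z=P[...,2]; np.savez(f"{n}.npz",P=P,img=c["img"])
    ok=(c["range_z"]>0)&(P[...,0]>150)&(P[...,0]<1000)&(abs(P[...,1])<750)
    def rep(nm,m,area=40):
        k,l,st,ce=cv2.connectedComponentsWithStats(m.astype(np.uint8))
        for i in range(1,k):
            if st[i,4]>=area:
                q=P[l==i]; zz=q[:,2]; print(n,nm,"px",ce[i].round().tolist(),st[i,4],"med",np.median(q,0).round().tolist(),"z90",np.percentile(zz,90).round(), cv2.minAreaRect(q[:,:2].astype(np.float32)))
    rep("mat",ok&(H>105)&(H<125)&(S>90)&(z<15)&(z>-8),300)
    rep("top40",ok&(abs(z-40)<6))
    rep("lid98",ok&(abs(z-98)<6))
    rep("peg/tall",ok&(z>105)&(z<170)&(P[...,0]>350))
    rep("red",ok&((H<6)|(H>174))&(S>150)&(z>10)&(z<90),15)
    save(n+"c",c,crops[0],3.6)
E
```

```text
side mat px [313.0, 383.0] 5166 med [474.0, 372.0, 3.0] z90 6.0 ((477.01068115234375, 364.5845947265625), (182.45684814453125, 179.68194580078125), 89.51740264892578)
side top40 px [369.0, 134.0] 68 med [625.0, -677.0, 41.0] z90 45.0 ((635.3773803710938, -679.8936767578125), (107.7225112915039, 59.1463508605957), 7.771824359893799)
side top40 px [450.0, 141.0] 47 med [334.0, -731.0, 42.0] z90 45.0 ((335.2764587402344, -730.6489868164062), (32.012359619140625, 59.350730895996094), 87.78743743896484)
side top40 px [386.0, 178.0] 243 med [501.0, -422.0, 39.0] z90 42.0 ((501.3887939453125, -426.5615539550781), (109.12982940673828, 49.10965347290039), 67.71202850341797)
side top40 px [432.0, 182.0] 245 med [353.0, -454.0, 39.0] z90 42.0 ((352.1158142089844, -457.75128173828125), (108.44654083251953, 45.69142150878906), 74.77056121826172)
side top40 px [312.0, 188.0] 53 med [712.0, -286.0, 41.0] z90 45.0 ((717.957763671875, -289.139404296875), (59.59610366821289, 32.753570556640625), 18.337888717651367)
side top40 px [222.0, 238.0] 2041 med [886.0, 29.0, 36.0] z90 39.0 ((884.9646606445312,
[... 8654 characters left out ...]
.62257385253906), 42.17814254760742)
scene red px [1.0, 317.0] 24 med [308.0, -651.0, 31.0] z90 43.0 ((305.90484619140625, -652.060302734375), (22.899499893188477, 4.014737129211426), 16.387969970703125)
scene red px [46.0, 388.0] 186 med [587.0, -641.0, 33.0] z90 35.0 ((601.2750244140625, -638.4153442382812), (34.267276763916016, 67.48323059082031), 84.11094665527344)
scene red px [45.0, 407.0] 32 med [634.0, -657.0, 32.0] z90 34.0 ((632.4931640625, -655.7329711914062), (8.861982345581055, 22.10075569152832), 73.29171752929688)
scene red px [17.0, 435.0] 711 med [682.0, -718.0, 34.0] z90 81.0 ((662.96630859375, -704.6936645507812), (59.76793670654297, 83.70189666748047), 56.267730712890625)
```

The tin lids span 252 mm, which fits two pitches plus one diameter (250 mm). The rack's yaw is about -2.3°, and the block is at about (500,-427), 40 mm high. I'm moving over the rack for a close look.

Request:
{"method": "carry_out", "body": {"commands": [{"xyz":[0.76,-0.5,-0.03],"twist":[0,0,0],"jaw":1},{"xyz":[0.76,-0.5,-0.03],"twist":[0,0,0],"jaw":1},{"xyz":[0.76,-0.5,-0.03],"twist":[0,0,0],"jaw":1},{"xyz":[0.76,-0.5,-0.03],"twist":[0,0,0],"jaw":1},{"xyz":[0.76,-0.5,-0.03],"twist":[0,0,0],"jaw":1},{"xyz":[0.76,-0.5,-0.03],"twist":[0,0,0],"jaw":1},{"xyz":[0.76,-0.5,-0.03],"twist":[0,0,0],"jaw":1},{"xyz":[0.76,-0.5,-0.03],"twist":[0,0,0],"jaw":1},{"xyz":[0.76,-0.5,-0.03],"twist":[0,0,0],"jaw":1},{"xyz":[0.76,-0.5,-0.03],"twist":[0,0,0],"jaw":1}]}}

```text
clock: 1.25
tcp_pos: [490.3, -211.6, 196.6]
eef_rot: [[0.933, 0.36, 0.0], [0.36, -0.933, -0.0], [0.0, 0.0, -1.0]]
contact_force: [0.6, -0.7, -0.3]
grip_width: 1.002
gripper_force: 0.0
```

Request:
{"method": "carry_out", "body": {"commands": [{"xyz":[0.76,-0.5,-0.03],"twist":[0,0,0],"jaw":1},{"xyz":[0.76,-0.5,-0.03],"twist":[0,0,0],"jaw":1},{"xyz":[0.76,-0.5,-0.03],"twist":[0,0,0],"jaw":1},{"xyz":[0,0,0],"twist":[0,0,-0.95],"jaw":1},{"xyz":[0,0,0],"twist":[0,0,-0.95],"jaw":1},{"xyz":[0,0,0],"twist":[0,0,-0.95],"jaw":1},{"xyz":[0,0,0],"twist":[0,0,-0.95],"jaw":1},{"xyz":[0,0,0],"twist":[0,0,-0.95],"jaw":1},{"xyz":[0,0,0],"twist":[0,0,-0.95],"jaw":1},{"xyz":[0,0,0],"twist":[0,0,-0.95],"jaw":1}]}}

```text
clock: 2.25
tcp_pos: [568.7, -102.3, 200.8]
eef_rot: [[0.58, 0.814, -0.0], [0.814, -0.58, 0.0], [-0.0, -0.0, -1.0]]
contact_force: [0.5, -1.2, -0.8]
grip_width: 1.001
gripper_force: 0.0
```

Request:
{"method": "carry_out", "body": {"commands": [{"xyz":[0,0,0],"twist":[0,0,-0.95],"jaw":1},{"xyz":[0,0,0],"twist":[0,0,-0.95],"jaw":1},{"xyz":[0,0,0],"twist":[0,0,-0.95],"jaw":1},{"xyz":[0,0,0],"twist":[0,0,-0.95],"jaw":1},{"xyz":[0,0,0],"twist":[0,0,-0.95],"jaw":1},{"xyz":[0,0,0],"twist":[0,0,-0.95],"jaw":1},{"xyz":[0,0,0],"twist":[0,0,-0.95],"jaw":1},{"xyz":[0,0,0],"twist":[0,0,0],"jaw":1},{"xyz":[0,0,0],"twist":[0,0,0],"jaw":1}]}}

```text
clock: 3.15
tcp_pos: [568.8, -102.3, 200.9]
eef_rot: [[0.045, 0.999, -0.0], [0.999, -0.045, 0.0], [0.0, -0.0, -1.0]]
contact_force: [0.7, -0.5, -0.6]
grip_width: 1.002
gripper_force: 0.0
```

```bash
cat >> h.py <<'E'
def where():
    s=bot.get_state(); R=np.array(s["eef_rot"]); print("t",round(s["clock"],2),"tcp",np.round(s["tcp_pos"],1),"ytool",round(float(np.degrees(np.arctan2(R[1,1],R[0,1]))),1),"tilt",np.round(R[:,2],3),"q",np.round(s["qpos"],0),"F",np.round(s["contact_force"],1),"grip",round(float(s["grip_width"]),3),round(float(s["gripper_force"]),1)); return s
def goto(p,yaw=None):
    "total shift in tool axes (units of 50 mm), and turn about tool z (units of 5 deg)"
    s=where(); R=np.array(s["eef_rot"]); d=R.T@(np.array(p,float)-s["tcp_pos"])/50
    print("shift",np.round(d,3),"len mm",np.linalg.norm(d)*50)
    if yaw is not None:
        y=np.degrees(np.arctan2(R[1,1],R[0,1])); print("twist z",round(-((yaw-y+180)%360-180)/5,3))
E
python3 - <<'E'
from h import *
where(); c=read_camera("wrist"); save("w1",c); np.save("w1.npy",c,allow_pickle=True)
E
```

```text
t 3.15 tcp [ 568.8 -102.3  200.9] ytool -2.6 tilt [-0.  0. -1.] q [-16.  23.  82.  -0.  74. -14.] F [ 0.7 -0.5 -0.6] grip 1.002 0.0
```

View pics/w1.png

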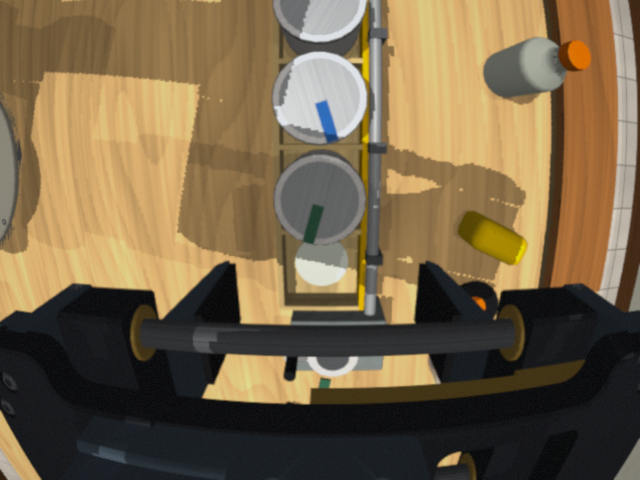

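Wrist picture (up is +y, right is +x): the blue tin is at (320,98) with its stripe to (328,122), pointing back towards the rack's -y. The green tin is at (320,198) with its stripe to (313,222), also pointing to -y. The third tin is cut off at the top, and the collar and peg at (330,360) are hidden behind the gripper. Next I measure the stripes and move along +y.

```bash
cat >> h.py <<'E'
HUES={"red":((0,8),(172,180)),"blue":((100,125),),"green":((60,95),),"orange":((9,20),)}
def stripes(c,zone,names):
    "stripe centroid/direction on the lid plane z=98, tin centres from the ring by colour-free circle fit"
    hsv=cv2.cvtColor(c["img"],cv2.COLOR_RGB2HSV).astype(int); v,u=np.mgrid[:480,:640]; P=onz(c,u,v,98.,True)
    for n in names:
        m=np.zeros((480,640),bool)
        for a,b in HUES[n]: m|=(hsv[...,0]>=a)&(hsv[...,0]<=b)
        m&=(hsv[...,1]>90)&(hsv[...,2]>20)&(P[...,0]>zone[0])&(P[...,0]<zone[1])&(P[...,1]>zone[2])&(P[...,1]<zone[3])
        k,l,st,ce=cv2.connectedComponentsWithStats(m.astype(np.uint8))
        for i in range(1,k):
            if st[i,4]<40: continue
            q=P[l==i][:,:2].astype(np.float32); (cx,cy),wh,_=cv2.minAreaRect(q); vx,vy,_,_=cv2.fitLine(q,cv2.DIST_L2,0,.01,.01).ravel()
            print(n,"px",ce[i].round(),st[i,4],"ctr",round(cx,1),round(cy,1),"size",np.round(wh,1),"line",np.round(np.degrees(np.arctan2(vy,vx)),1))
E
python3 - <<'E'
from h import *
c=np.load("w1.npy",allow_pickle=True).item()
stripes(c,(510,625,-150,150),["red","blue","green","orange"])
# yellow front wall top and bar
hsv=cv2.cvtColor(c["img"],cv2.COLOR_RGB2HSV).astype(int); v,u=np.mgrid[:480,:640]
P=onz(c,u,v,40.,True)
m=(hsv[...,0]>20)&(hsv[...,0]<32)&(hsv[...,1]>200)&(P[...,0]>590)&(P[...,0]<640)&(P[...,1]<160)&(P[...,1]>-230)
q=P[m][:,:2]; print("yellow n",len(q))
for a in range(-200,160,40):
    w=q[(q[:,1]>a)&(q[:,1]<a+40)]
    if len(w)>10: print(a,np.percentile(w[:,0],[5,50,95]).round(1))
# lid circles
g=cv2.medianBlur(cv2.cvtColor(c["img"],cv2.COLOR_RGB2GRAY),3)
C=cv2.HoughCircles(g,cv2.HOUGH_GRADIENT,1,60,param1=80,param2=25,minRadius=40,maxRadius=52)
for x,y,r in C[0][:6]: print("circ",x,y,r,onz(c,x,y,98.,True).round(1))
E
```

```text
blue px [327. 121.] 479 ctr 571.3 -13.6 size [ 9.6 33.9] line -75.9
green px [313. 224.] 342 ctr 555.5 -99.2 size [31.9  8.1] line 71.6
orange px [275. 137.] 8616 ctr 554.3 -26.4 size [247.2  88.5] line -89.3
orange px [384.  15.] 146 ctr 623.2 76.8 size [27.5  4.2] line 89.0
orange px [387. 172.] 2691 ctr 621.9 -44.8 size [210.1  14.5] line 88.8
orange px [354.  53.] 194 ctr 594.4 42.5 size [28.5 12.9] line 77.5
orange px [351. 252.] 422 ctr 585.6 -125.5 size [48.7 16. ] line 88.6
yellow n 1536
-200 [596.8 600.1 603.5]
-160 [597.7 601.8 605.1]
-120 [601.3 604.5 606.8]
-80 [602.1 606.  609. ]
-40 [604.  607.6 610.4]
0 [607.5 611.1 613.4]
40 [607.6 611.  614.3]
80 [609.9 613.4 615.7]
circ 318.5 97.5 45.9 [565.7   6.3  98. ]
circ 318.5 197.5 43.6 [561.7 -76.5  98. ]
```

Request:
{"method": "carry_out", "body": {"commands": [{"xyz":[0.9,0,0],"twist":[0,0,0],"jaw":1},{"xyz":[0.9,0,0],"twist":[0,0,0],"jaw":1},{"xyz":[0.5,0,0],"twist":[0,0,0],"jaw":1},{"xyz":[0,0,0],"twist":[0,0,0],"jaw":1},{"xyz":[0,0,0],"twist":[0,0,0],"jaw":1}]}}

```text
clock: 3.7
tcp_pos: [573.7, 12.8, 200.9]
eef_rot: [[0.042, 0.999, 0.0], [0.999, -0.042, -0.0], [-0.0, 0.0, -1.0]]
contact_force: [0.5, -0.1, 0.2]
grip_width: 0.998
gripper_force: 0.0
```

```bash
python3 - <<'E'
from h import *
where(); c=read_camera("wrist"); save("w2",c); np.save("w2.npy",c,allow_pickle=True)
stripes(c,(510,625,-150,150),["red","blue","green","orange"])
g=cv2.medianBlur(cv2.cvtColor(c["img"],cv2.COLOR_RGB2GRAY),3)
C=cv2.HoughCircles(g,cv2.HOUGH_GRADIENT,1,60,param1=80,param2=25,minRadius=40,maxRadius=52)
for x,y,r in C[0][:6]: print("circ",x,y,r,onz(c,x,y,98.,True).round(1))
E
```

```text
t 3.7 tcp [573.7  12.8 200.9] ytool -2.4 tilt [ 0. -0. -1.] q [-5. 23. 83. -0. 74. -2.] F [ 0.5 -0.1  0.2] grip 0.998 0.0
red px [332. 110.] 494 ctr 581.1 111.1 size [34.5  9.8] line 58.2
blue px [327. 256.] 402 ctr 571.2 -13.7 size [ 9.7 33.9] line -75.8
orange px [343.  76.] 1382 ctr 589.1 132.4 size [35.6 45.4] line -6.7
orange px [384. 113.] 297 ctr 623.6 113.2 size [72.   4.2] line 88.8
orange px [269. 172.] 7892 ctr 537.0 34.9 size [230.1  54. ] line 85.9
orange px [383. 251.] 1492 ctr 619.3 -7.5 size [154.3  11.4] line 88.7
orange px [351. 180.] 357 ctr 598.0 52.3 size [22.9 25.6] line -85.5
orange px [355. 266.] 74 ctr 594.8 -22.7 size [18.1  6.8] line 76.9
orange px [307. 371.] 1369 ctr 552.0 -132.5 size [34.5 84.4] line -5.1
orange px [379. 368.] 300 ctr 617.5 -134.6 size [14.3 31.1] line 86.7
circ 320.5 232.5 43.6 [566.8   8.2  98. ]
circ 319.5 132.5 47.0 [569.9  92.5  98. ]
circ 320.5 327.5 43.6 [562.3 -84.2  98. ]
```

View pics/w2.png

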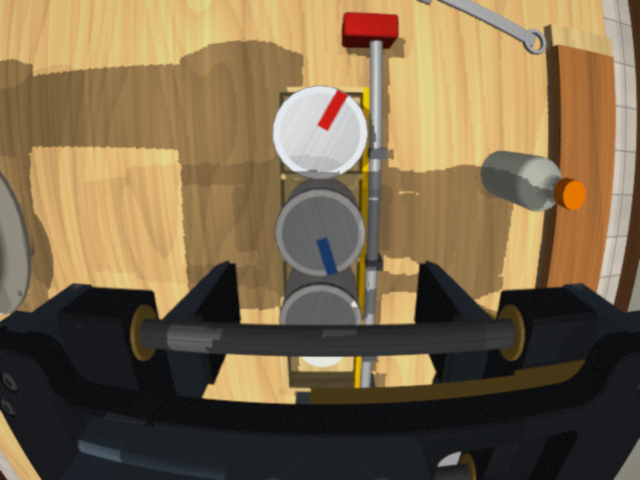

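The picture shows the third (red) tin at (320,132) with its stripe to (335,105), and the bar's red head at (370,30).

Stripe bearings against a front at about -2.5°:

| Tin | Stripe bearing | Turn needed |
|---|---|---|
| Blue | -76° | about +73° |
| Green | -108° | about +106°, in two grasps |
| Red | +58° | about -61° |

I start with the blue tin.

Request:
{"method": "carry_out", "body": {"commands": [{"xyz":[-0.1,-0.13,0],"twist":[0,0,0],"jaw":1},{"xyz":[0,0,0],"twist":[0,0,0.925],"jaw":1},{"xyz":[0,0,0],"twist":[0,0,0.925],"jaw":1},{"xyz":[0,0,0],"twist":[0,0,0.925],"jaw":1},{"xyz":[0,0,0],"twist":[0,0,0.925],"jaw":1},{"xyz":[0,0,0],"twist":[0,0,0.925],"jaw":1},{"xyz":[0,0,0],"twist":[0,0,0.925],"jaw":1},{"xyz":[0,0,0],"twist":[0,0,0.925],"jaw":1},{"xyz":[0,0,0],"twist":[0,0,0.925],"jaw":1},{"xyz":[0,0,0],"twist":[0,0,0],"jaw":1}]}}

```text
clock: 4.75
tcp_pos: [566.6, 6.7, 200.9]
eef_rot: [[0.638, 0.77, -0.0], [0.77, -0.638, -0.0], [-0.0, -0.0, -1.0]]
contact_force: [-1.1, -0.3, -0.3]
grip_width: 0.998
gripper_force: 0.0
```

Request:
{"method": "carry_out", "body": {"commands": [{"xyz":[0,0,0.6],"twist":[0,0,0],"jaw":1},{"xyz":[0,0,0.6],"twist":[0,0,0],"jaw":1},{"xyz":[0,0,0.5],"twist":[0,0,0],"jaw":1},{"xyz":[0,0,0.5],"twist":[0,0,0],"jaw":1},{"xyz":[0,0,0.5],"twist":[0,0,0],"jaw":1},{"xyz":[0,0,0],"twist":[0,0,0],"jaw":1},{"xyz":[0,0,0],"twist":[0,0,0],"jaw":0.9},{"xyz":[0,0,0],"twist":[0,0,0],"jaw":0.84},{"xyz":[0,0,0],"twist":[0,0,0],"jaw":0.8},{"xyz":[0,0,0],"twist":[0,0,0],"jaw":0.8}], "force": 15}}

```text
clock: 5.75
tcp_pos: [567.5, 7.8, 66.8]
eef_rot: [[0.635, 0.773, 0.002], [0.773, -0.635, -0.0], [0.001, 0.001, -1.0]]
contact_force: [0.1, -0.5, 0.8]
grip_width: 0.801
gripper_force: 0.0
```

Request:
{"method": "carry_out", "body": {"commands": [{"xyz":[0,0,0],"twist":[0,0,0],"jaw":0.6},{"xyz":[0,0,0],"twist":[0,0,0],"jaw":0.6},{"xyz":[0,0,0],"twist":[0,0,0],"jaw":0.6},{"xyz":[0,0,0],"twist":[0,0,0],"jaw":0.6}], "force": 15}}

```text
clock: 6.15
tcp_pos: [567.0, 7.9, 65.9]
eef_rot: [[0.635, 0.773, -0.0], [0.773, -0.635, -0.0], [-0.0, -0.0, -1.0]]
contact_force: [0.7, 1.0, 0.6]
grip_width: 0.604
gripper_force: 0.0
```

```bash
python3 - <<'E'
from h import *
where(); c=read_camera("wrist"); save("w3",c)
E
```

```text
t 6.15 tcp [567.    7.9  65.9] ytool -39.4 tilt [-0. -0. -1.] q [-5. 32. 93. -0. 56. 34.] F [0.7 1.  0.6] grip 0.604 0.0
```

View pics/w3.png

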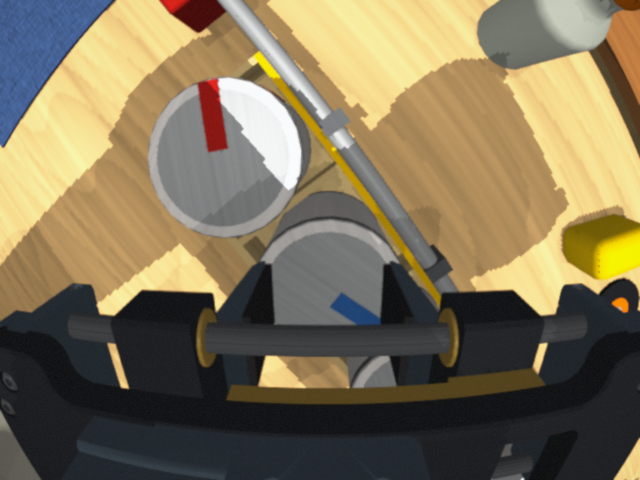

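Wrist picture: the fingers, at about (268,280) and (388,280), seem to overlap the blue lid, yet there is no grip force. Before going further I check the depth there and look from the side camera.

```bash
python3 - <<'E'
from h import *
c=read_camera("wrist"); T=np.array(c["world_from_camera"])
def pt(u,v):
    x=(u-c["cx"])/c["fx"];y=(v-c["cy"])/c["fy"];t=np.hypot(x,y);k=np.tan(t)/t
    return (T@np.array([x*k*c["range_z"][v,u],y*k*c["range_z"][v,u],c["range_z"][v,u],1]))[:3].round(0).tolist()
for u,v in [(215,160),(330,240),(330,300),(300,290),(360,290),(265,270),(262,290),(255,290),(250,320),(390,270),(393,290),(400,290),(285,270)]: print((u,v),pt(u,v))
s=read_camera("side"); save("s3",s,(260,150,400,290),4)
E
```

```text
(215, 160) [568.0, 94.0, 98.0]
(330, 240) [585.0, 29.0, 98.0]
(330, 300) [565.0, 4.0, 97.0]
(300, 290) [557.0, 19.0, 100.0]
(360, 290) [580.0, -1.0, 98.0]
(265, 270) [554.0, 39.0, 108.0]
(262, 290) [555.0, 37.0, 128.0]
(255, 290) [553.0, 39.0, 130.0]
(250, 320) [554.0, 37.0, 153.0]
(390, 270) [599.0, 2.0, 107.0]
(393, 290) [597.0, 2.0, 127.0]
(400, 290) [600.0, 1.0, 130.0]
(285, 270) [558.0, 31.0, 98.0]
```

View pics/s3.png

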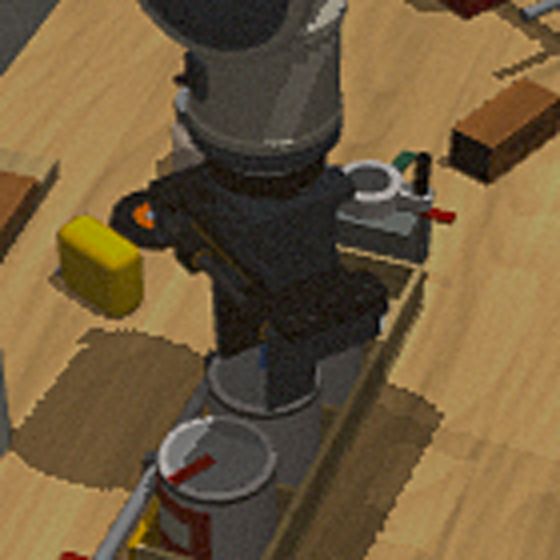

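The side crop shows the finger tips above the blue lid, not around it, although the reported TCP is at z=66. The real tips therefore sit well above the stated TCP. I raise the arm, open the fingers and measure the tip height directly.

Request:
{"method": "carry_out", "body": {"commands": [{"xyz":[0,0,-0.4],"twist":[0,0,0],"jaw":1},{"xyz":[0,0,0],"twist":[0,0,0],"jaw":1},{"xyz":[0,0,0],"twist":[0,0,0],"jaw":1},{"xyz":[0,0,0],"twist":[0,0,0],"jaw":1},{"xyz":[0,0,0],"twist":[0,0,0],"jaw":1}]}}

```text
clock: 6.8
tcp_pos: [566.6, 7.9, 85.3]
eef_rot: [[0.635, 0.772, -0.001], [0.772, -0.635, 0.0], [-0.001, -0.001, -1.0]]
contact_force: [0.9, 0.3, -0.9]
grip_width: 0.989
gripper_force: 0.0
```

```bash
cat >> h.py <<'E'
def wcloud(c):
    v,u=np.mgrid[:480,:640]; x=(u-c["cx"])/c["fx"];y=(v-c["cy"])/c["fy"];t=np.hypot(x,y)+1e-9;k=np.tan(t)/t
    z=c["range_z"]; T=np.array(c["world_from_camera"]); return np.stack([x*k*z,y*k*z,z],-1)@T[:3,:3].T+T[:3,3]
E
python3 - <<'E'
from h import *
s=where(); c=read_camera("wrist"); P=wcloud(c); R=np.array(s["eef_rot"]); Q=(P-s["tcp_pos"])@R  # tool coords
g=c["img"].max(2)
m=(g<75)&(abs(Q[...,1])<75)&(abs(Q[...,0])<40)&(Q[...,2]>-120)&(Q[...,2]<10)
for sgn in (-1,1):
    q=Q[m&(Q[...,1]*sgn>20)]; 
    for z in range(-110,10,8):
        w=q[(q[:,2]>z)&(q[:,2]<=z+8)]
        if len(w)>5: print(sgn,z,len(w),"y",np.percentile(w[:,1],[3,50,97]).round(0),"x",np.percentile(w[:,0],[3,97]).round(0))
E
```

```text
t 6.8 tcp [566.6   7.9  85.3] ytool -39.4 tilt [-0.001  0.    -1.   ] q [-5. 30. 92.  0. 58. 34.] F [ 0.9  0.3 -0.9] grip 0.989 0.0
-1 -110 484 y [-50. -49. -49.] x [-9. 12.]
-1 -102 461 y [-56. -49. -49.] x [-15.  18.]
-1 -94 881 y [-57. -49. -46.] x [-16.  18.]
-1 -86 535 y [-56. -47. -46.] x [-14.  18.]
-1 -78 445 y [-56. -46. -46.] x [-15.  18.]
-1 -70 376 y [-55. -46. -46.] x [ 1. 18.]
-1 -62 364 y [-55. -46. -46.] x [-3. 18.]
-1 -54 362 y [-54. -46. -46.] x [-8. 18.]
-1 -46 331 y [-53. -46. -46.] x [-12.  17.]
-1 -38 183 y [-51. -46. -46.] x [-12.  17.]
-1 -14 32 y [-32. -24. -20.] x [22. 33.]
-1 -6 6 y [-26. -24. -21.] x [28. 32.]
1 -110 314 y [47. 48. 48.] x [-2. 12.]
1 -102 334 y [47. 48. 55.] x [-8. 18.]
1 -94 842 y [44. 48. 55.] x [-14.  18.]
1 -86 539 y [44. 45. 55.] x [-14.  18.]
1 -78 472 y [44. 45. 54.] x [-15.  18.]
1 -70 389 y [44. 45. 53.] x [-0. 18.]
1 -62 359 y [44. 45. 53.] x [-3. 17.]
1 -54 362 y [44. 45. 53.] x [-8. 18.]
1 -46 347 y [44. 45. 52.] x [-12.  17.]
1 -38 221 y [44. 45. 50.] x [-14.  17.]
1 -14 75 y [21. 44. 51.] x [-33.  32.]
1 -6 31 y [21. 35. 51.] x [-38.  32.]
1 2 6 y [29. 54. 55.] x [-38. -31.]
```

The depth image puts the real finger tips 33 mm behind the reported TCP, centred to within 1–2 mm, so I'll plan with tip z = tcp z + 33. Now I descend until the tips are at about z=68 and grip the blue tin.

Request:
{"method": "carry_out", "body": {"commands": [{"xyz":[0,0,0.25],"twist":[0,0,0],"jaw":1},{"xyz":[0,0,0.25],"twist":[0,0,0],"jaw":1},{"xyz":[0,0,0.25],"twist":[0,0,0],"jaw":1},{"xyz":[0,0,0.25],"twist":[0,0,0],"jaw":1},{"xyz":[0,0,0],"twist":[0,0,0],"jaw":1}]}}

```text
clock: 7.35
tcp_pos: [565.7, 7.9, 33.7]
eef_rot: [[0.635, 0.772, -0.003], [0.772, -0.635, 0.0], [-0.002, -0.003, -1.0]]
contact_force: [-0.4, -0.3, -0.4]
grip_width: 0.999
gripper_force: 0.0
```

Request:
{"method": "carry_out", "body": {"commands": [{"xyz":[0,0,0],"twist":[0,0,0],"jaw":0.9},{"xyz":[0,0,0],"twist":[0,0,0],"jaw":0.86},{"xyz":[0,0,0],"twist":[0,0,0],"jaw":0.8},{"xyz":[0,0,0],"twist":[0,0,0],"jaw":0.8},{"xyz":[0,0,0],"twist":[0,0,0],"jaw":0.8}], "force": 15}}

```text
clock: 7.85
tcp_pos: [567.5, 7.7, 36.4]
eef_rot: [[0.635, 0.772, 0.001], [0.772, -0.635, -0.0], [0.001, 0.001, -1.0]]
contact_force: [1.0, -1.6, 3.8]
grip_width: 0.85
gripper_force: 15.0
```

The grip is good: 0.85 of the opening is 77 mm, at 15 N. I turn the tin +73.5°.

Request:
{"method": "carry_out", "body": {"commands": [{"xyz":[0,0,0],"twist":[0,0,-0.98],"jaw":0.8},{"xyz":[0,0,0],"twist":[0,0,-0.98],"jaw":0.8},{"xyz":[0,0,0],"twist":[0,0,-0.98],"jaw":0.8},{"xyz":[0,0,0],"twist":[0,0,-0.98],"jaw":0.8},{"xyz":[0,0,0],"twist":[0,0,-0.98],"jaw":0.8},{"xyz":[0,0,0],"twist":[0,0,-0.98],"jaw":0.8},{"xyz":[0,0,0],"twist":[0,0,-0.98],"jaw":0.8},{"xyz":[0,0,0],"twist":[0,0,-0.98],"jaw":0.8}]}}

```text
clock: 8.65
tcp_pos: [567.0, 7.8, 36.4]
eef_rot: [[0.0, 1.0, 0.0], [1.0, -0.0, -0.0], [-0.0, 0.0, -1.0]]
contact_force: [-0.2, -1.1, 6.7]
grip_width: 0.85
gripper_force: 15.0
```

Request:
{"method": "carry_out", "body": {"commands": [{"xyz":[0,0,0],"twist":[0,0,-0.98],"jaw":0.8},{"xyz":[0,0,0],"twist":[0,0,-0.98],"jaw":0.8},{"xyz":[0,0,0],"twist":[0,0,-0.98],"jaw":0.8},{"xyz":[0,0,0],"twist":[0,0,-0.98],"jaw":0.8},{"xyz":[0,0,0],"twist":[0,0,-0.98],"jaw":0.8},{"xyz":[0,0,0],"twist":[0,0,-0.98],"jaw":0.8},{"xyz":[0,0,0],"twist":[0,0,-0.98],"jaw":0.8},{"xyz":[0,0,0],"twist":[0,0,0],"jaw":0.8},{"xyz":[0,0,0],"twist":[0,0,0],"jaw":0.8}]}}

```text
clock: 9.55
tcp_pos: [566.5, 7.5, 36.3]
eef_rot: [[-0.561, 0.828, -0.001], [0.828, 0.561, -0.0], [-0.0, -0.001, -1.0]]
contact_force: [-4.0, -3.9, 8.9]
grip_width: 0.85
gripper_force: 15.0
```

```bash
python3 - <<'E'
from h import *
where()
c=read_camera("wrist"); stripes(c,(520,640,-60,140),["red","blue"])
E
```

```text
t 9.55 tcp [566.5   7.5  36.3] ytool 34.1 tilt [-0.001 -0.    -1.   ] q [ -5.  34.  94.  -0.  52. -39.] F [-4.  -3.9  8.9] grip 0.85 15.0
red px [500. 146.] 1771 ctr 581.4 110.8 size [34.3 10.1] line 58.4
blue px [382. 361.] 342 ctr 598.1 2.7 size [17.2  8.5] line 23.4
```

Request:
{"method": "carry_out", "body": {"commands": [{"xyz":[0,0,0],"twist":[0,0,0],"jaw":1},{"xyz":[0,0,0],"twist":[0,0,0],"jaw":1},{"xyz":[0,0,-0.3],"twist":[0,0,0],"jaw":1},{"xyz":[0,0,-0.6],"twist":[0,0,0],"jaw":1},{"xyz":[0,0,-0.6],"twist":[0,0,0],"jaw":1},{"xyz":[0.46,0.35,0],"twist":[0,0,0],"jaw":1},{"xyz":[0.46,0.34,0],"twist":[0,0,0],"jaw":1},{"xyz":[0.46,0.34,0],"twist":[0,0,0],"jaw":1},{"xyz":[0,0,0],"twist":[0,0,0],"jaw":1},{"xyz":[0,0,0],"twist":[0,0,0],"jaw":1}]}}

```text
clock: 10.6
tcp_pos: [570.8, 94.2, 110.8]
eef_rot: [[-0.561, 0.828, -0.0], [0.828, 0.561, -0.0], [0.0, -0.0, -1.0]]
contact_force: [-0.0, -0.8, -0.2]
grip_width: 1.003
gripper_force: 0.0
```

```bash
python3 - <<'E'
from h import *
goto((570.4,93.5,36))
c=read_camera("wrist"); stripes(c,(520,640,-60,140),["red","blue"])
E
```

```text
t 10.6 tcp [570.8  94.2 110.8] ytool 34.1 tilt [-0. -0. -1.] q [  3.  29.  89.  -0.  62. -31.] F [-0.  -0.8 -0.2] grip 1.003 0.0
shift [-0.008 -0.015  1.496] len mm 74.78310083447883
red px [358. 241.] 1121 ctr 567.4 119.7 size [35.2 43.2] line -66.2
blue px [277. 371.] 504 ctr 587.0 5.8 size [ 9.9 33.4] line -1.9
```

Blue now reads -1.9°, which is good. Next I grip red and turn it -60.7°.

Request:
{"method": "carry_out", "body": {"commands": [{"xyz":[0,0,0.4],"twist":[0,0,0],"jaw":1},{"xyz":[0,0,0.4],"twist":[0,0,0],"jaw":1},{"xyz":[0,0,0.4],"twist":[0,0,0],"jaw":1},{"xyz":[0,0,0.3],"twist":[0,0,0],"jaw":1},{"xyz":[0,0,0],"twist":[0,0,0],"jaw":0.9},{"xyz":[0,0,0],"twist":[0,0,0],"jaw":0.86},{"xyz":[0,0,0],"twist":[0,0,0],"jaw":0.8},{"xyz":[0,0,0],"twist":[0,0,0],"jaw":0.8},{"xyz":[0,0,0],"twist":[0,0,0],"jaw":0.8}], "force": 15}}

```text
clock: 11.55
tcp_pos: [571.2, 93.7, 36.5]
eef_rot: [[-0.56, 0.828, 0.001], [0.828, 0.56, -0.0], [-0.001, 0.0, -1.0]]
contact_force: [-0.9, -2.4, 1.2]
grip_width: 0.854
gripper_force: 15.0
```

Request:
{"method": "carry_out", "body": {"commands": [{"xyz":[0,0,0],"twist":[0,0,0.93],"jaw":0.8},{"xyz":[0,0,0],"twist":[0,0,0.93],"jaw":0.8},{"xyz":[0,0,0],"twist":[0,0,0.93],"jaw":0.8},{"xyz":[0,0,0],"twist":[0,0,0.93],"jaw":0.8},{"xyz":[0,0,0],"twist":[0,0,0.93],"jaw":0.8},{"xyz":[0,0,0],"twist":[0,0,0.93],"jaw":0.8},{"xyz":[0,0,0],"twist":[0,0,0.93],"jaw":0.8}]}}

```text
clock: 12.25
tcp_pos: [571.4, 93.9, 36.4]
eef_rot: [[-0.023, 1.0, 0.001], [1.0, 0.023, 0.0], [0.0, 0.001, -1.0]]
contact_force: [-0.3, -1.1, 0.2]
grip_width: 0.855
gripper_force: 15.0
```

Request:
{"method": "carry_out", "body": {"commands": [{"xyz":[0,0,0],"twist":[0,0,0.93],"jaw":0.8},{"xyz":[0,0,0],"twist":[0,0,0.93],"jaw":0.8},{"xyz":[0,0,0],"twist":[0,0,0.93],"jaw":0.8},{"xyz":[0,0,0],"twist":[0,0,0.93],"jaw":0.8},{"xyz":[0,0,0],"twist":[0,0,0.93],"jaw":0.8},{"xyz":[0,0,0],"twist":[0,0,0.93],"jaw":0.8},{"xyz":[0,0,0],"twist":[0,0,0],"jaw":0.8},{"xyz":[0,0,0],"twist":[0,0,0],"jaw":0.8}]}}

```text
clock: 13.05
tcp_pos: [571.7, 93.9, 36.4]
eef_rot: [[0.442, 0.897, 0.001], [0.897, -0.442, 0.0], [0.001, 0.001, -1.0]]
contact_force: [1.3, -0.0, 1.1]
grip_width: 0.854
gripper_force: 15.0
```

Request:
{"method": "carry_out", "body": {"commands": [{"xyz":[0,0,0],"twist":[0,0,0],"jaw":1},{"xyz":[0,0,0],"twist":[0,0,0],"jaw":1},{"xyz":[0,0,-0.3],"twist":[0,0,0],"jaw":1},{"xyz":[0,0,-0.6],"twist":[0,0,0],"jaw":1},{"xyz":[0,0,-0.6],"twist":[0,0,0],"jaw":1},{"xyz":[-0.79,0.345,0],"twist":[0,0,0],"jaw":1},{"xyz":[-0.79,0.345,0],"twist":[0,0,0],"jaw":1},{"xyz":[-0.79,0.345,0],"twist":[0,0,0],"jaw":1},{"xyz":[-0.79,0.345,0],"twist":[0,0,0],"jaw":1},{"xyz":[0,0,0],"twist":[0,0,0],"jaw":1}]}}

```text
clock: 14.05
tcp_pos: [562.4, -82.8, 111.0]
eef_rot: [[0.447, 0.895, 0.0], [0.895, -0.447, -0.001], [-0.001, 0.001, -1.0]]
contact_force: [0.7, 0.7, 0.2]
grip_width: 1.003
gripper_force: 0.0
```

```bash
python3 - <<'E'
from h import *
goto((563.2,-78.2,36))
c=read_camera("wrist"); stripes(c,(510,640,-120,140),["red","blue","green"])
E
```

```text
t 14.05 tcp [562.4 -82.8 111. ] ytool -26.5 tilt [ 0.    -0.001 -1.   ] q [-14.  28.  90.  -0.  62.  12.] F [0.7 0.7 0.2] grip 1.003 0.0
shift [ 0.092 -0.027  1.499] len mm 75.10260795991488
red px [221.   2.] 68 ctr 577.8 89.7 size [4.1 9.5] line -24.0
red px [279.  24.] 357 ctr 601.4 60.2 size [29.4  7.9] line 74.2
blue px [298. 112.] 979 ctr 587.3 6.1 size [ 9.8 34.1] line -2.4
green px [330. 288.] 623 ctr 555.8 -99.1 size [32.4  8.6] line 72.1
```

Request:
{"method": "carry_out", "body": {"commands": [{"xyz":[0.09,-0.03,0.3],"twist":[0,0,0],"jaw":1},{"xyz":[0,0,0.4],"twist":[0,0,0],"jaw":1},{"xyz":[0,0,0.4],"twist":[0,0,0],"jaw":1},{"xyz":[0,0,0.4],"twist":[0,0,0],"jaw":1},{"xyz":[0,0,0],"twist":[0,0,0],"jaw":0.9},{"xyz":[0,0,0],"twist":[0,0,0],"jaw":0.86},{"xyz":[0,0,0],"twist":[0,0,0],"jaw":0.8},{"xyz":[0,0,0],"twist":[0,0,0],"jaw":0.8},{"xyz":[0,0,0],"twist":[0,0,0],"jaw":0.8}], "force": 15}}

```text
clock: 15.0
tcp_pos: [563.4, -73.6, 36.4]
eef_rot: [[0.444, 0.896, 0.0], [0.896, -0.444, -0.0], [0.0, 0.0, -1.0]]
contact_force: [0.2, 0.4, -2.5]
grip_width: 0.856
gripper_force: 14.9
```

Request:
{"method": "carry_out", "body": {"commands": [{"xyz":[0,0,0],"twist":[0,0,-1],"jaw":0.8},{"xyz":[0,0,0],"twist":[0,0,-1],"jaw":0.8},{"xyz":[0,0,0],"twist":[0,0,-1],"jaw":0.8},{"xyz":[0,0,0],"twist":[0,0,-1],"jaw":0.8},{"xyz":[0,0,0],"twist":[0,0,-1],"jaw":0.8},{"xyz":[0,0,0],"twist":[0,0,-1],"jaw":0.8},{"xyz":[0,0,0],"twist":[0,0,-1],"jaw":0.8},{"xyz":[0,0,0],"twist":[0,0,-1],"jaw":0.8},{"xyz":[0,0,0],"twist":[0,0,-1],"jaw":0.8},{"xyz":[0,0,0],"twist":[0,0,-1],"jaw":0.8}]}}

```text
clock: 16.0
tcp_pos: [561.9, -73.7, 36.3]
eef_rot: [[-0.404, 0.915, -0.002], [0.915, 0.404, -0.0], [0.001, -0.002, -1.0]]
contact_force: [-6.7, -1.6, 5.2]
grip_width: 0.853
gripper_force: 15.0
```

Request:
{"method": "carry_out", "body": {"commands": [{"xyz":[0,0,0],"twist":[0,0,-1],"jaw":0.8},{"xyz":[0,0,0],"twist":[0,0,-1],"jaw":0.8},{"xyz":[0,0,0],"twist":[0,0,0],"jaw":0.8},{"xyz":[0,0,0],"twist":[0,0,0],"jaw":1},{"xyz":[0,0,0],"twist":[0,0,0],"jaw":1},{"xyz":[0,0,-0.3],"twist":[0,0,0],"jaw":1},{"xyz":[0,0,-0.6],"twist":[0,0,0],"jaw":1},{"xyz":[0,0,-0.6],"twist":[0,0,0],"jaw":1},{"xyz":[0,0,0],"twist":[0,0,0],"jaw":1},{"xyz":[0,0,0],"twist":[0,0,0],"jaw":1}]}}

```text
clock: 17.0
tcp_pos: [563.9, -73.7, 111.6]
eef_rot: [[-0.554, 0.833, 0.002], [0.833, 0.554, -0.0], [-0.001, 0.001, -1.0]]
contact_force: [-0.5, -0.0, -0.4]
grip_width: 0.997
gripper_force: 0.0
```

```bash
python3 - <<'E'
from h import *
where()
c=read_camera("wrist"); stripes(c,(510,640,-130,140),["red","blue","green"])
E
```

```text
t 17.0 tcp [563.9 -73.7 111.6] ytool 33.6 tilt [ 0.002 -0.    -1.   ] q [-13.  28.  90.   0.  62. -47.] F [-0.5 -0.  -0.4] grip 0.997 0.0
red px [539.  24.] 356 ctr 588.3 136.0 size [ 8.1 24.9] line -1.4
red px [513.  72.] 712 ctr 591.6 93.2 size [10.  34.1] line -1.8
blue px [433. 178.] 859 ctr 587.4 6.0 size [ 9.9 34. ] line -2.3
green px [329. 298.] 603 ctr 578.1 -93.8 size [ 8.7 32.9] line -47.6
```

Red reads -1.8° and blue -2.3°, both good. Green needs another +45°.

Request:
{"method": "carry_out", "body": {"commands": [{"xyz":[-0.07,-0.06,0],"twist":[0,0,0],"jaw":1},{"xyz":[0,0,0],"twist":[0,0,1],"jaw":1},{"xyz":[0,0,0],"twist":[0,0,1],"jaw":1},{"xyz":[0,0,0],"twist":[0,0,1],"jaw":1},{"xyz":[0,0,0],"twist":[0,0,1],"jaw":1},{"xyz":[0,0,0],"twist":[0,0,1],"jaw":1},{"xyz":[0,0,0],"twist":[0,0,1],"jaw":1},{"xyz":[0,0,0],"twist":[0,0,1],"jaw":1},{"xyz":[0,0,0],"twist":[0,0,1],"jaw":1},{"xyz":[0,0,0],"twist":[0,0,1],"jaw":1}]}}

```text
clock: 18.05
tcp_pos: [562.1, -78.4, 109.9]
eef_rot: [[0.201, 0.98, -0.002], [0.98, -0.201, 0.0], [0.0, -0.002, -1.0]]
contact_force: [0.7, -0.1, -0.1]
grip_width: 1.0
gripper_force: 0.0
```

Request:
{"method": "carry_out", "body": {"commands": [{"xyz":[0,0,0],"twist":[0,0,1],"jaw":1},{"xyz":[0,0,0.5],"twist":[0,0,0],"jaw":1},{"xyz":[0,0,0.5],"twist":[0,0,0],"jaw":1},{"xyz":[0,0,0.5],"twist":[0,0,0],"jaw":1},{"xyz":[0,0,0],"twist":[0,0,0],"jaw":0.9},{"xyz":[0,0,0],"twist":[0,0,0],"jaw":0.86},{"xyz":[0,0,0],"twist":[0,0,0],"jaw":0.8},{"xyz":[0,0,0],"twist":[0,0,0],"jaw":0.8},{"xyz":[0,0,0],"twist":[0,0,0],"jaw":0.8}], "force": 15}}

```text
clock: 18.95
tcp_pos: [562.9, -78.3, 36.5]
eef_rot: [[0.282, 0.959, 0.001], [0.959, -0.282, -0.0], [-0.0, 0.001, -1.0]]
contact_force: [-0.6, -1.3, -5.7]
grip_width: 0.85
gripper_force: 14.9
```

Request:
{"method": "carry_out", "body": {"commands": [{"xyz":[0,0,0],"twist":[0,0,-0.9],"jaw":0.8},{"xyz":[0,0,0],"twist":[0,0,-0.9],"jaw":0.8},{"xyz":[0,0,0],"twist":[0,0,-0.9],"jaw":0.8},{"xyz":[0,0,0],"twist":[0,0,-0.9],"jaw":0.8},{"xyz":[0,0,0],"twist":[0,0,-0.9],"jaw":0.8},{"xyz":[0,0,0],"twist":[0,0,-0.9],"jaw":0.8},{"xyz":[0,0,0],"twist":[0,0,-0.9],"jaw":0.8},{"xyz":[0,0,0],"twist":[0,0,-0.9],"jaw":0.8},{"xyz":[0,0,0],"twist":[0,0,-0.9],"jaw":0.8},{"xyz":[0,0,0],"twist":[0,0,-0.9],"jaw":0.8}]}}

```text
clock: 19.95
tcp_pos: [563.1, -78.4, 36.4]
eef_rot: [[-0.482, 0.876, 0.001], [0.876, 0.482, -0.0], [-0.001, 0.001, -1.0]]
contact_force: [1.3, -1.0, -5.6]
grip_width: 0.854
gripper_force: 14.9
```

Request:
{"method": "carry_out", "body": {"commands": [{"xyz":[0,0,0],"twist":[0,0,0],"jaw":0.8},{"xyz":[0,0,0],"twist":[0,0,0],"jaw":1},{"xyz":[0,0,0],"twist":[0,0,0],"jaw":1},{"xyz":[0,0,-0.3],"twist":[0,0,0],"jaw":1},{"xyz":[0,0,-0.6],"twist":[0,0,0],"jaw":1},{"xyz":[0,0,-0.8],"twist":[0,0,0],"jaw":1},{"xyz":[0,0,-0.8],"twist":[0,0,0],"jaw":1},{"xyz":[0,0,0],"twist":[0,0,0],"jaw":1},{"xyz":[0,0,0],"twist":[0,0,0],"jaw":1}]}}

```text
clock: 20.85
tcp_pos: [563.2, -78.3, 161.9]
eef_rot: [[-0.478, 0.878, 0.002], [0.878, 0.478, -0.0], [-0.001, 0.002, -1.0]]
contact_force: [-0.3, -0.4, -0.6]
grip_width: 0.999
gripper_force: 0.0
```

```bash
python3 - <<'E'
from h import *
where()
c=read_camera("wrist"); stripes(c,(510,640,-130,140),["red","blue","green"])
s=read_camera("side"); P=cloud(s); z=P[...,2]; hsv=cv2.cvtColor(s["img"],cv2.COLOR_RGB2HSV)
m=(abs(z-40)<6)&(P[...,0]>420)&(P[...,0]<600)&(P[...,1]<-330)&(P[...,1]>-560)&(hsv[...,0]<20)
k,l,st,ce=cv2.connectedComponentsWithStats(m.astype(np.uint8))
for i in range(1,k):
    if st[i,4]>60: print("block",ce[i],cv2.minAreaRect(P[l==i][:,:2].astype(np.float32)))
E
```

```text
t 20.85 tcp [563.2 -78.3 161.9] ytool 28.6 tilt [ 0.002 -0.    -1.   ] q [-14.  25.  87.   0.  68. -42.] F [-0.3 -0.4 -0.6] grip 0.999 0.0
red px [472.  63.] 520 ctr 591.5 93.1 size [10. 34.] line -2.4
blue px [412. 158.] 588 ctr 587.3 6.0 size [ 9.8 33.8] line -2.3
green px [352. 253.] 440 ctr 584.6 -78.4 size [ 8.4 32.4] line -1.9
block [386.3877551  178.15918367] ((501.4004211425781, -426.6842041015625), (106.16031646728516, 49.46579360961914), 66.33316802978516)
```

All three labels read between -1.9° and -2.4°, which matches the rack's yaw of -2.3°. Next is the block.

Request:
{"method": "carry_out", "body": {"commands": [{"xyz":[-0.69,-0.555,0],"twist":[0,0,0],"jaw":1},{"xyz":[-0.69,-0.555,0],"twist":[0,0,0],"jaw":1},{"xyz":[-0.69,-0.555,0],"twist":[0,0,0],"jaw":1},{"xyz":[-0.69,-0.555,0],"twist":[0,0,0],"jaw":1},{"xyz":[-0.69,-0.555,0],"twist":[0,0,0],"jaw":1},{"xyz":[-0.69,-0.555,0],"twist":[0,0,0],"jaw":1},{"xyz":[-0.69,-0.555,0],"twist":[0,0,0],"jaw":1},{"xyz":[-0.69,-0.555,0],"twist":[0,0,0],"jaw":1}]}}

```text
clock: 21.75
tcp_pos: [498.9, -428.1, 159.3]
eef_rot: [[-0.479, 0.878, -0.002], [0.878, 0.479, 0.002], [0.002, -0.001, -1.0]]
contact_force: [0.8, -0.3, 0.3]
grip_width: 0.997
gripper_force: 0.0
```

Request:
{"method": "carry_out", "body": {"commands": [{"xyz":[0,0,0],"twist":[0,0,1],"jaw":1},{"xyz":[0,0,0],"twist":[0,0,1],"jaw":1},{"xyz":[0,0,0],"twist":[0,0,1],"jaw":1},{"xyz":[0,0,0],"twist":[0,0,1],"jaw":1},{"xyz":[0,0,0],"twist":[0,0,1],"jaw":1},{"xyz":[0,0,0],"twist":[0,0,1],"jaw":1},{"xyz":[0,0,0],"twist":[0,0,1],"jaw":1},{"xyz":[0,0,0],"twist":[0,0,1],"jaw":1},{"xyz":[0,0,0],"twist":[0,0,1],"jaw":1},{"xyz":[0,0,0],"twist":[0,0,1],"jaw":1}]}}

```text
clock: 22.75
tcp_pos: [499.5, -426.2, 159.2]
eef_rot: [[0.368, 0.93, -0.002], [0.93, -0.368, 0.002], [0.001, -0.003, -1.0]]
contact_force: [0.7, -0.0, 0.9]
grip_width: 1.004
gripper_force: 0.0
```

```bash
python3 - <<'E'
from h import *
s=where()
c=read_camera("wrist"); save("w5",c,(160,80,500,400),2); P=wcloud(c); z=P[...,2]
m=(abs(z-40)<5)&(P[...,0]>400)&(P[...,0]<600)&(P[...,1]<-330)&(P[...,1]>-530)&(c["img"].max(2)>60)
k,l,st,ce=cv2.connectedComponentsWithStats(m.astype(np.uint8))
for i in range(1,k):
    if st[i,4]>200: print("block",ce[i],st[i],np.median(P[l==i],0).round(1),cv2.minAreaRect(P[l==i][:,:2].astype(np.float32)))
E
```

```text
t 22.75 tcp [ 499.5 -426.2  159.2] ytool -21.6 tilt [-0.002  0.002 -1.   ] q [-46.  32.  74.   0.  74. -24.] F [ 0.7 -0.   0.9] grip 1.004 0.0
block [329.43841136 222.41212586] [ 305  169   52  109 5212] [ 499.8 -426.6   39.8] ((499.0571594238281, -429.37811279296875), (100.2724838256836, 44.2821159362793), 67.1631088256836)
```

View pics/w5.png

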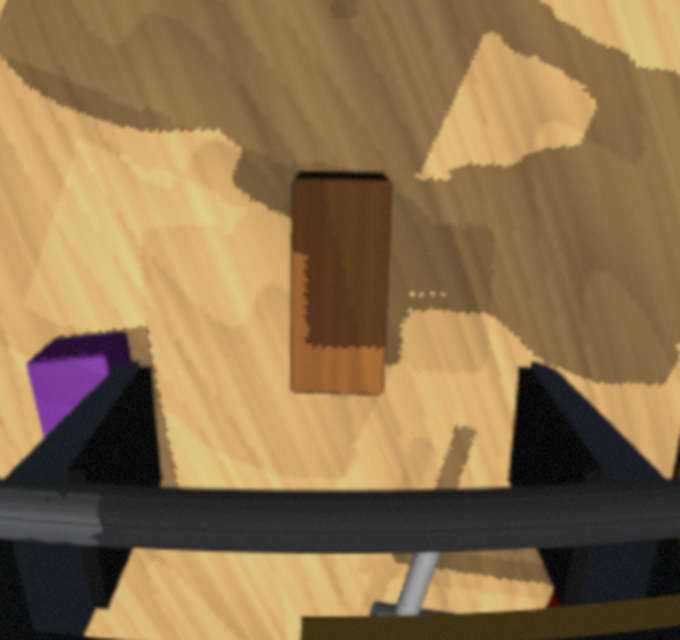

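The crop shows the brown wooden bar with its black rubber end (340,177 in the crop), 100 x 44 mm by depth. The purple bar stays apart at lower left, so this is the block: (499,-429), axis 67°. I grasp it.

Request:
{"method": "carry_out", "body": {"commands": [{"xyz":[-0.06,0,0.6],"twist":[0,0,0.24],"jaw":1},{"xyz":[0,0,0.8],"twist":[0,0,0],"jaw":1},{"xyz":[0,0,0.8],"twist":[0,0,0],"jaw":1},{"xyz":[0,0,0.7],"twist":[0,0,0],"jaw":1},{"xyz":[0,0,0.4],"twist":[0,0,0],"jaw":1},{"xyz":[0,0,0.2],"twist":[0,0,0],"jaw":1},{"xyz":[0,0,0.1],"twist":[0,0,0],"jaw":1},{"xyz":[0,0,0],"twist":[0,0,0],"jaw":1}]}}

```text
clock: 23.6
tcp_pos: [498.9, -429.6, -19.2]
eef_rot: [[0.384, 0.924, -0.0], [0.924, -0.384, 0.0], [0.0, -0.0, -1.0]]
contact_force: [-0.4, -0.1, -0.7]
grip_width: 0.999
gripper_force: 0.0
```

Request:
{"method": "carry_out", "body": {"commands": [{"xyz":[0,0,0],"twist":[0,0,0],"jaw":0.7},{"xyz":[0,0,0],"twist":[0,0,0],"jaw":0.5},{"xyz":[0,0,0],"twist":[0,0,0],"jaw":0.3},{"xyz":[0,0,0],"twist":[0,0,0],"jaw":0.3},{"xyz":[0,0,0],"twist":[0,0,0],"jaw":0.3},{"xyz":[0,0,0],"twist":[0,0,0],"jaw":0.3}], "force": 45}}

```text
clock: 24.2
tcp_pos: [499.0, -429.6, -19.0]
eef_rot: [[0.384, 0.923, 0.0], [0.923, -0.384, -0.0], [-0.0, 0.0, -1.0]]
contact_force: [-0.6, -0.4, -0.0]
grip_width: 0.505
gripper_force: 0.0
```

Request:
{"method": "carry_out", "body": {"commands": [{"xyz":[0,0,0],"twist":[0,0,0],"jaw":0.3},{"xyz":[0,0,0],"twist":[0,0,0],"jaw":0.3},{"xyz":[0,0,0],"twist":[0,0,0],"jaw":0.3}], "force": 45}}

```text
clock: 24.5
tcp_pos: [499.1, -429.7, -19.0]
eef_rot: [[0.384, 0.923, 0.0], [0.923, -0.384, -0.0], [-0.0, 0.0, -1.0]]
contact_force: [0.8, -0.2, 2.4]
grip_width: 0.481
gripper_force: 45.0
```

Request:
{"method": "carry_out", "body": {"commands": [{"xyz":[0,0,-0.2],"twist":[0,0,0],"jaw":0.3},{"xyz":[0,0,-0.4],"twist":[0,0,0],"jaw":0.3},{"xyz":[0,0,-0.6],"twist":[0,0,0],"jaw":0.3},{"xyz":[0,0,-0.7],"twist":[0,0,0],"jaw":0.3},{"xyz":[0,0,-0.7],"twist":[0,0,0],"jaw":0.3},{"xyz":[0,0,-0.6],"twist":[0,0,0],"jaw":0.3},{"xyz":[0,0,0],"twist":[0,0,0],"jaw":0.3}], "force": 45}}

```text
clock: 25.2
tcp_pos: [500.5, -431.2, 145.8]
eef_rot: [[0.384, 0.923, 0.005], [0.923, -0.384, -0.005], [-0.003, 0.006, -1.0]]
contact_force: [0.4, -0.6, -3.1]
grip_width: 0.478
gripper_force: 45.0
```

```bash
python3 - <<'E'
from h import *
goto((620,262,141),-2.3)
for n in ["side","scene"]:
    c=read_camera(n); P=cloud(c); hsv=cv2.cvtColor(c["img"],cv2.COLOR_RGB2HSV).astype(int)
    m=((hsv[...,0]<6)|(hsv[...,0]>174))&(hsv[...,1]>150)&(P[...,0]>560)&(P[...,0]<680)&(P[...,1]>140)&(P[...,1]<250)&(P[...,2]>10)
    q=P[m]; top=q[abs(q[:,2]-72)<5]; print(n,"top",len(top),cv2.minAreaRect(top[:,:2].astype(np.float32)),"face side y",np.percentile(q[q[:,2]<62][:,1],[10,50,90]).round(0),"x",np.percentile(q[:,0],[2,98]).round(0))
E
```

```text
t 25.2 tcp [ 500.5 -431.2  145.8] ytool -22.6 tilt [ 0.005 -0.005 -1.   ] q [-46.  33.  75.  -0.  72. -23.] F [ 0.4 -0.6 -3.1] grip 0.478 45.0
shift [13.719 -3.115  0.04 ] len mm 703.4148487952928
twist z -4.054
side top 108 ((620.9317016601562, 192.9664764404297), (23.443706512451172, 47.40708923339844), 88.08452606201172) face side y [195. 203. 205.] x [597. 643.]Traceback (most recent call last):
  File "<stdin>", line 6, in <module>
    return _quantile_unchecked(
        a, q, axis, out, overwrite_input, method, keepdims, weights)
    return _ureduce(a,
                    func=_quantile_ureduce_func,
    ...<5 lines>...
                    overwrite_input=overwrite_input,
                    method=method)
    r = func(a, **kwargs)
    result = _quantile(arr,
                       quantiles=q,
    ...<2 lines>...
                       out=out,
                       weights=wgt)
    slices_having_nans = np.isnan(arr[-1, ...])
                                  ~~~^^^^^^^^^
IndexError: index -1 is out of bounds for axis 0 with size 0
```

The head's top centre is at (621,192), so its face is at y≈205 and home should be at y≈173. I carry the block over the rack to in front of the head.

Request:
{"method": "carry_out", "body": {"commands": [{"xyz":[0.874,-0.196,0],"twist":[0,0,0],"jaw":0.3},{"xyz":[0.874,-0.196,0],"twist":[0,0,0],"jaw":0.3},{"xyz":[0.874,-0.196,0],"twist":[0,0,0],"jaw":0.3},{"xyz":[0.874,-0.196,0],"twist":[0,0,0],"jaw":0.3},{"xyz":[0.874,-0.196,0],"twist":[0,0,0],"jaw":0.3},{"xyz":[0.874,-0.196,0],"twist":[0,0,0],"jaw":0.3},{"xyz":[0.874,-0.196,0],"twist":[0,0,0],"jaw":0.3},{"xyz":[0.874,-0.196,0],"twist":[0,0,0],"jaw":0.3},{"xyz":[0.874,-0.196,0],"twist":[0,0,0],"jaw":0.3},{"xyz":[0.874,-0.196,0],"twist":[0,0,0],"jaw":0.3}]}}

```text
clock: 26.3
tcp_pos: [575.1, 13.4, 139.4]
eef_rot: [[0.384, 0.923, -0.003], [0.923, -0.384, 0.0], [-0.001, -0.003, -1.0]]
contact_force: [0.4, 0.3, -3.3]
grip_width: 0.484
gripper_force: 45.0
```

Request:
{"method": "carry_out", "body": {"commands": [{"xyz":[0.874,-0.196,0],"twist":[0,0,0],"jaw":0.3},{"xyz":[0.874,-0.196,0],"twist":[0,0,0],"jaw":0.3},{"xyz":[0.874,-0.196,0],"twist":[0,0,0],"jaw":0.3},{"xyz":[0.874,-0.196,0],"twist":[0,0,0],"jaw":0.3},{"xyz":[0.874,-0.196,0],"twist":[0,0,0],"jaw":0.3},{"xyz":[0.874,-0.196,0],"twist":[0,0,-0.8],"jaw":0.3},{"xyz":[0,0,0],"twist":[0,0,-0.8],"jaw":0.3},{"xyz":[0,0,0],"twist":[0,0,-0.8],"jaw":0.3},{"xyz":[0,0,0],"twist":[0,0,-0.8],"jaw":0.3},{"xyz":[0,0,0],"twist":[0,0,-0.85],"jaw":0.3}]}}

```text
clock: 27.3
tcp_pos: [621.4, 275.9, 138.8]
eef_rot: [[0.037, 0.999, -0.003], [0.999, -0.037, -0.001], [-0.001, -0.003, -1.0]]
contact_force: [-0.5, 1.0, -2.4]
grip_width: 0.479
gripper_force: 45.0
```

```bash
python3 - <<'E'
from h import *
s=where(); R=np.array(s["eef_rot"]); goto((624.6,278,5),-2.3)
c=read_camera("wrist"); save("w6",c); P=wcloud(c); Q=(P-s["tcp_pos"])@R
hsv=cv2.cvtColor(c["img"],cv2.COLOR_RGB2HSV).astype(int)
m=(abs(Q[...,1])<40)&(Q[...,0]>15)&(Q[...,0]<75)&(Q[...,2]<30)&(Q[...,2]>-40)&(hsv[...,1]>60)
q=Q[m]; print("block in tool",len(q),np.percentile(q,[2,50,98],axis=0).round(1).tolist())
m2=(abs(Q[...,1])<40)&(Q[...,0]>15)&(Q[...,0]<75)&(Q[...,2]<30)&(Q[...,2]>-40)
q=Q[m2]; print("any",len(q),np.percentile(q,[1,50,99],axis=0).round(1).tolist())
E
```

```text
t 27.3 tcp [621.4 275.9 138.8] ytool -2.1 tilt [-0.003 -0.001 -1.   ] q [19. 35. 71. -0. 74. 21.] F [-0.5  1.  -2.4] grip 0.479 45.0
t 27.3 tcp [621.4 275.9 138.8] ytool -2.1 tilt [-0.003 -0.001 -1.   ] q [19. 35. 71. -0. 74. 21.] F [-0.5  1.  -2.4] grip 0.479 45.0
shift [0.047 0.071 2.676] len mm 133.86211866710687
twist z 0.031
block in tool 203 [[16.1, -30.6, -39.4], [51.1, -0.4, -30.9], [51.5, 28.7, -23.1]]
any 585 [[16.1, -30.3, -39.9], [51.3, -0.9, -33.8], [51.6, 28.4, -23.2]]
```

View pics/w6.png

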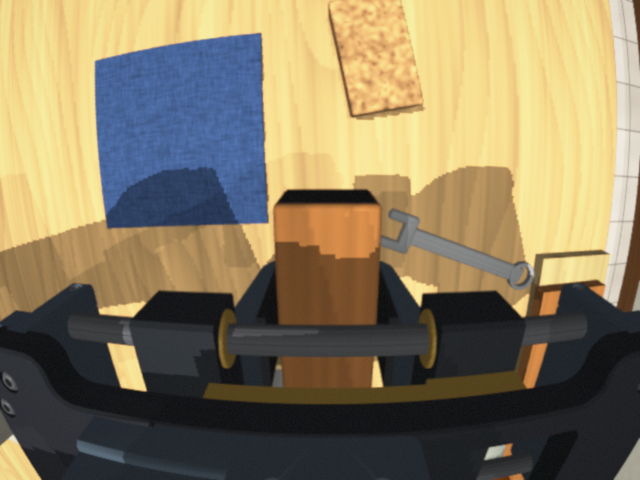

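The block is held straight in the gripper (its end at about (327,195)). The spanner at (400,225) is low and will stay below it. I descend in front of the head.

Request:
{"method": "carry_out", "body": {"commands": [{"xyz":[0.05,0.07,0.5],"twist":[0,0,0],"jaw":0.3},{"xyz":[0,0,0.6],"twist":[0,0,0],"jaw":0.3},{"xyz":[0,0,0.6],"twist":[0,0,0],"jaw":0.3},{"xyz":[0,0,0.5],"twist":[0,0,0],"jaw":0.3},{"xyz":[0,0,0.35],"twist":[0,0,0],"jaw":0.3},{"xyz":[0,0,0.1],"twist":[0,0,0],"jaw":0.3},{"xyz":[0,0,0],"twist":[0,0,0],"jaw":0.3},{"xyz":[0,0,0],"twist":[0,0,0],"jaw":0.3}]}}

```text
clock: 28.15
tcp_pos: [626.5, 278.6, 9.0]
eef_rot: [[0.041, 0.999, 0.001], [0.999, -0.041, 0.0], [0.0, 0.001, -1.0]]
contact_force: [0.4, -0.8, -2.1]
grip_width: 0.477
gripper_force: 45.0
```

```bash
python3 - <<'E'
from h import *
goto((622.9,257,5),-2.3)
E
```

```text
t 28.15 tcp [626.5 278.6   9. ] ytool -2.4 tilt [ 0.001  0.    -1.   ] q [19. 43. 77.  0. 60. 21.] F [ 0.4 -0.8 -2.1] grip 0.477 45.0
shift [-0.436 -0.055  0.079] len mm 22.306857597979366
twist z -0.011
```

Request:
{"method": "carry_out", "body": {"commands": [{"xyz":[-0.2,-0.04,0.08],"twist":[0,0,0],"jaw":0.3},{"xyz":[-0.1,0,0],"twist":[0,0,0],"jaw":0.3},{"xyz":[-0.06,0,0],"twist":[0,0,0],"jaw":0.3},{"xyz":[-0.06,0,0],"twist":[0,0,0],"jaw":0.3},{"xyz":[-0.04,0,0],"twist":[0,0,0],"jaw":0.3},{"xyz":[-0.04,0,0],"twist":[0,0,0],"jaw":0.3},{"xyz":[-0.04,0,0],"twist":[0,0,0],"jaw":0.3}], "force": 50}}

```text
clock: 28.85
tcp_pos: [623.3, 252.2, 4.6]
eef_rot: [[0.041, 0.999, 0.0], [0.999, -0.041, 0.001], [0.001, 0.0, -1.0]]
contact_force: [0.2, 8.4, -3.1]
grip_width: 0.48
gripper_force: 50.0
```

Request:
{"method": "carry_out", "body": {"commands": [{"xyz":[-0.04,0,0],"twist":[0,0,0],"jaw":0.3},{"xyz":[-0.04,0,0],"twist":[0,0,0],"jaw":0.3},{"xyz":[-0.04,0,0],"twist":[0,0,0],"jaw":0.3},{"xyz":[-0.04,0,0],"twist":[0,0,0],"jaw":0.3}]}}

```text
clock: 29.25
tcp_pos: [623.0, 244.7, 4.6]
eef_rot: [[0.041, 0.999, 0.001], [0.999, -0.041, 0.002], [0.002, 0.001, -1.0]]
contact_force: [0.2, 8.2, -3.7]
grip_width: 0.481
gripper_force: 50.0
```

Request:
{"method": "carry_out", "body": {"commands": [{"xyz":[-0.04,0,0],"twist":[0,0,0],"jaw":0.3},{"xyz":[-0.04,0,0],"twist":[0,0,0],"jaw":0.3},{"xyz":[-0.04,0,0],"twist":[0,0,0],"jaw":0.3},{"xyz":[-0.04,0,0],"twist":[0,0,0],"jaw":0.3}]}}

```text
clock: 29.65
tcp_pos: [622.6, 236.8, 4.6]
eef_rot: [[0.041, 0.999, 0.001], [0.999, -0.041, 0.002], [0.002, 0.0, -1.0]]
contact_force: [-0.5, 7.6, -3.0]
grip_width: 0.481
gripper_force: 50.0
```

Contact is made and the bar is sliding at about 8 N. I go on gently until the force rises at the stop.

Request:
{"method": "carry_out", "body": {"commands": [{"xyz":[-0.04,0,0],"twist":[0,0,0],"jaw":0.3},{"xyz":[-0.04,0,0],"twist":[0,0,0],"jaw":0.3},{"xyz":[-0.04,0,0],"twist":[0,0,0],"jaw":0.3},{"xyz":[-0.04,0,0],"twist":[0,0,0],"jaw":0.3}]}}

```text
clock: 30.05
tcp_pos: [622.2, 228.7, 4.6]
eef_rot: [[0.041, 0.999, 0.0], [0.999, -0.041, 0.001], [0.001, 0.0, -1.0]]
contact_force: [-0.6, 8.4, -3.3]
grip_width: 0.479
gripper_force: 50.0
```

Request:
{"method": "carry_out", "body": {"commands": [{"xyz":[-0.02,0,0],"twist":[0,0,0],"jaw":0.3},{"xyz":[-0.02,0,0],"twist":[0,0,0],"jaw":0.3},{"xyz":[-0.02,0,0],"twist":[0,0,0],"jaw":0.3}]}}

```text
clock: 30.35
tcp_pos: [622.1, 225.8, 4.6]
eef_rot: [[0.041, 0.999, 0.0], [0.999, -0.041, 0.001], [0.002, 0.0, -1.0]]
contact_force: [-0.8, 9.2, -2.8]
grip_width: 0.48
gripper_force: 50.0
```

Request:
{"method": "carry_out", "body": {"commands": [{"xyz":[-0.02,0,0],"twist":[0,0,0],"jaw":0.3},{"xyz":[-0.02,0,0],"twist":[0,0,0],"jaw":0.3}]}}

```text
clock: 30.55
tcp_pos: [622.0, 223.7, 4.6]
eef_rot: [[0.041, 0.999, 0.0], [0.999, -0.041, 0.001], [0.001, 0.0, -1.0]]
contact_force: [-0.6, 8.4, -2.5]
grip_width: 0.482
gripper_force: 50.0
```

Request:
{"method": "carry_out", "body": {"commands": [{"xyz":[-0.02,0,0],"twist":[0,0,0],"jaw":0.3},{"xyz":[-0.01,0,0],"twist":[0,0,0],"jaw":0.3}]}}

```text
clock: 30.75
tcp_pos: [621.9, 222.2, 4.6]
eef_rot: [[0.041, 0.999, 0.0], [0.999, -0.041, 0.001], [0.001, 0.0, -1.0]]
contact_force: [-0.3, 7.9, -2.4]
grip_width: 0.481
gripper_force: 50.0
```

Request:
{"method": "carry_out", "body": {"commands": [{"xyz":[-0.02,0,0],"twist":[0,0,0],"jaw":0.3},{"xyz":[-0.01,0,0],"twist":[0,0,0],"jaw":0.3}]}}

```text
clock: 30.95
tcp_pos: [621.8, 220.7, 4.6]
eef_rot: [[0.041, 0.999, 0.0], [0.999, -0.041, 0.001], [0.001, 0.0, -1.0]]
contact_force: [-0.8, 8.6, -2.2]
grip_width: 0.482
gripper_force: 50.0
```

Request:
{"method": "carry_out", "body": {"commands": [{"xyz":[-0.01,0,0],"twist":[0,0,0],"jaw":0.3},{"xyz":[-0.01,0,0],"twist":[0,0,0],"jaw":0.3}]}}

```text
clock: 31.15
tcp_pos: [621.8, 219.8, 4.6]
eef_rot: [[0.041, 0.999, 0.0], [0.999, -0.041, 0.001], [0.001, 0.0, -1.0]]
contact_force: [-0.8, 8.0, -2.2]
grip_width: 0.48
gripper_force: 50.0
```

Request:
{"method": "carry_out", "body": {"commands": [{"xyz":[-0.01,0,0],"twist":[0,0,0],"jaw":0.3},{"xyz":[-0.01,0,0],"twist":[0,0,0],"jaw":0.3}]}}

```text
clock: 31.35
tcp_pos: [621.8, 219.2, 4.6]
eef_rot: [[0.041, 0.999, 0.0], [0.999, -0.041, 0.002], [0.002, 0.0, -1.0]]
contact_force: [-1.0, 14.9, -2.2]
grip_width: 0.48
gripper_force: 50.0
```

Request:
{"method": "carry_out", "body": {"commands": [{"xyz":[-0.01,0,0],"twist":[0,0,0],"jaw":0.3},{"xyz":[0,0,0],"twist":[0,0,0],"jaw":0.3}]}}

```text
clock: 31.55
tcp_pos: [621.8, 219.3, 4.6]
eef_rot: [[0.041, 0.999, 0.001], [0.999, -0.041, 0.003], [0.003, 0.001, -1.0]]
contact_force: [-1.5, 15.0, -3.2]
grip_width: 0.477
gripper_force: 50.0
```

Request:
{"method": "carry_out", "body": {"commands": [{"xyz":[-0.02,0,0],"twist":[0,0,0],"jaw":0.3},{"xyz":[0,0,0],"twist":[0,0,0],"jaw":0.3}]}}

```text
clock: 31.75
tcp_pos: [621.9, 219.3, 4.8]
eef_rot: [[0.041, 0.999, 0.001], [0.999, -0.041, 0.004], [0.004, 0.001, -1.0]]
contact_force: [-2.4, 24.0, -3.7]
grip_width: 0.479
gripper_force: 50.0
```

```bash
python3 - <<'E'
from h import *
s=where(); R=np.array(s["eef_rot"])
c=read_camera("wrist"); P=wcloud(c); Q=(P-s["tcp_pos"])@R
m=(abs(Q[...,1])<40)&(Q[...,0]>15)&(Q[...,0]<75)&(Q[...,2]<30)&(Q[...,2]>-40)
print("block end",np.percentile(Q[m],[1,50,99],axis=0)[:,0].round(1))
c=read_camera("side"); P=cloud(c); hsv=cv2.cvtColor(c["img"],cv2.COLOR_RGB2HSV).astype(int)
m=((hsv[...,0]<6)|(hsv[...,0]>174))&(hsv[...,1]>150)&(P[...,0]>560)&(P[...,0]<680)&(P[...,1]>120)&(P[...,1]<250)&(abs(P[...,2]-72)<5)
q=P[m]; print("head top",len(q),cv2.minAreaRect(q[:,:2].astype(np.float32)) if len(q) else "")
E
```

```text
t 31.75 tcp [621.9 219.3   4.8] ytool -2.3 tilt [ 0.001  0.004 -1.   ] q [14. 42. 81.  0. 57. 16.] F [-2.4 24.  -3.7] grip 0.479 50.0
block end [16.7 56.4 74.6]
head top 0
```

At 24 N with no further motion, the bar is home. I back off and carry the block to the mat, whose centre is about (477,365).

Request:
{"method": "carry_out", "body": {"commands": [{"xyz":[0.1,0,0],"twist":[0,0,0],"jaw":0.3},{"xyz":[0.2,0,0],"twist":[0,0,0],"jaw":0.3},{"xyz":[0.3,0,0],"twist":[0,0,0],"jaw":0.3},{"xyz":[0,0,-0.5],"twist":[0,0,0],"jaw":0.3},{"xyz":[0,0,-0.6],"twist":[0,0,0],"jaw":0.3},{"xyz":[0.56,-0.75,0],"twist":[0,0,0],"jaw":0.3},{"xyz":[0.56,-0.75,0],"twist":[0,0,0],"jaw":0.3},{"xyz":[0.56,-0.75,0],"twist":[0,0,0],"jaw":0.3},{"xyz":[0.5,-0.75,0],"twist":[0,0,0],"jaw":0.3},{"xyz":[0,0,0],"twist":[0,0,0],"jaw":0.3}]}}

```text
clock: 32.85
tcp_pos: [472.6, 364.4, 59.5]
eef_rot: [[0.036, 0.999, -0.002], [0.999, -0.036, -0.0], [-0.0, -0.002, -1.0]]
contact_force: [0.3, -0.8, -2.9]
grip_width: 0.48
gripper_force: 50.0
```

```bash
python3 - <<'E'
from h import *
s=where(); R=np.array(s["eef_rot"])
c=read_camera("side"); P=cloud(c); hsv=cv2.cvtColor(c["img"],cv2.COLOR_RGB2HSV).astype(int)
m=((hsv[...,0]<6)|(hsv[...,0]>174))&(hsv[...,1]>150)&(P[...,0]>560)&(P[...,0]<680)&(P[...,1]>120)&(P[...,1]<250)&(abs(P[...,2]-72)<5)
q=P[m]; print("head top",len(q),cv2.minAreaRect(q[:,:2].astype(np.float32)) if len(q) else "")
v,u=np.mgrid[:480,:640]
c=read_camera("wrist"); save("w7",c); Q=(wcloud(c)-s["tcp_pos"])@R
m=(abs(Q[...,1])<30)&(Q[...,0]>15)&(Q[...,0]<75)&(Q[...,2]<-10)&(Q[...,2]>-45); print("block end x",np.percentile(Q[m][:,0],98).round(1))
hsv=cv2.cvtColor(c["img"],cv2.COLOR_RGB2HSV).astype(int); P=onz(c,u,v,4.,True)
m=(hsv[...,0]>105)&(hsv[...,0]<125)&(hsv[...,1]>90)&(P[...,0]>330)&(P[...,0]<620)&(P[...,1]>240)&(P[...,1]<500)
q=P[m][:,:2]; print("mat",cv2.minAreaRect(q.astype(np.float32)))
goto((477,364.6,-15))
E
```

```text
t 32.85 tcp [472.6 364.4  59.5] ytool -2.1 tilt [-0.002 -0.    -1.   ] q [32. 34. 89.  0. 58. 34.] F [ 0.3 -0.8 -2.9] grip 0.48 50.0
head top 53 ((631.1912841796875, 157.97398376464844), (26.16908073425293, 22.05132293701172), 89.94523620605469)
block end x 50.7
mat ((471.98175048828125, 366.58001708984375), (246.95912170410156, 206.08999633789062), 11.249455451965332)
t 32.95 tcp [476.7 362.6  59.6] ytool -2.2 tilt [ 0.  0. -1.] q [32. 34. 88. -0. 58. 34.] F [ 0.7 -0.4 -3.1] grip 0.48 50.0
shift [0.04  0.005 1.492] len mm 74.63437852504056
```

View pics/w7.png

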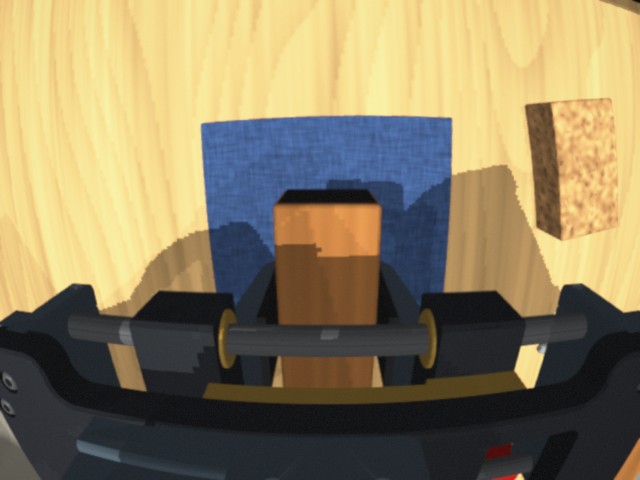

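The picture shows the block over the mat, with the mat's edges at columns 202–452 centred on the block. The head now sits at y≈158–161, as expected when home. I lower the block.

Request:
{"method": "carry_out", "body": {"commands": [{"xyz":[0.02,0,0.4],"twist":[0,0,0],"jaw":0.3},{"xyz":[0,0,0.4],"twist":[0,0,0],"jaw":0.3},{"xyz":[0,0,0.3],"twist":[0,0,0],"jaw":0.3},{"xyz":[0,0,0.2],"twist":[0,0,0],"jaw":0.3},{"xyz":[0,0,0.1],"twist":[0,0,0],"jaw":0.3},{"xyz":[0,0,0.05],"twist":[0,0,0],"jaw":0.3},{"xyz":[0,0,0],"twist":[0,0,0],"jaw":0.3},{"xyz":[0,0,0],"twist":[0,0,0],"jaw":0.3}]}}

```text
clock: 33.75
tcp_pos: [477.9, 362.3, -12.5]
eef_rot: [[0.041, 0.999, 0.001], [0.999, -0.041, 0.0], [0.0, 0.001, -1.0]]
contact_force: [-0.2, 0.0, -3.7]
grip_width: 0.477
gripper_force: 50.0
```

Request:
{"method": "carry_out", "body": {"commands": [{"xyz":[0.02,0,0.03],"twist":[0,0,0],"jaw":0.3},{"xyz":[0,0,0.01],"twist":[0,0,0],"jaw":0.3},{"xyz":[0,0,0],"twist":[0,0,0],"jaw":0.3}]}}

```text
clock: 34.05
tcp_pos: [477.5, 363.2, -15.0]
eef_rot: [[0.04, 0.999, 0.0], [0.999, -0.04, 0.0], [0.0, 0.0, -1.0]]
contact_force: [-0.4, 0.0, -4.0]
grip_width: 0.478
gripper_force: 50.0
```

Request:
{"method": "carry_out", "body": {"commands": [{"xyz":[0,0,0.01],"twist":[0,0,0],"jaw":0.3},{"xyz":[0,0,0],"twist":[0,0,0],"jaw":0.3}]}}

```text
clock: 34.25
tcp_pos: [477.6, 363.2, -15.0]
eef_rot: [[0.041, 0.999, 0.0], [0.999, -0.041, 0.0], [0.0, 0.0, -1.0]]
contact_force: [-1.7, -1.1, 6.7]
grip_width: 0.483
gripper_force: 50.0
```

The block has touched down. I release it, rise and go to look at the collar.

Request:
{"method": "carry_out", "body": {"commands": [{"xyz":[0,0,0],"twist":[0,0,0],"jaw":0.6},{"xyz":[0,0,0],"twist":[0,0,0],"jaw":0.8},{"xyz":[0,0,0],"twist":[0,0,0],"jaw":1},{"xyz":[0,0,0],"twist":[0,0,0],"jaw":1},{"xyz":[0,0,-0.3],"twist":[0,0,0],"jaw":1},{"xyz":[0,0,-0.6],"twist":[0,0,0],"jaw":1},{"xyz":[0,0,-0.8],"twist":[0,0,0],"jaw":1},{"xyz":[0,0,-0.8],"twist":[0,0,0],"jaw":1},{"xyz":[0,0,-0.8],"twist":[0,0,0],"jaw":1},{"xyz":[0,0,0],"twist":[0,0,0],"jaw":1}]}}

```text
clock: 35.25
tcp_pos: [480.0, 364.8, 154.8]
eef_rot: [[0.041, 0.999, 0.007], [0.999, -0.041, 0.004], [0.005, 0.007, -1.0]]
contact_force: [0.6, 0.6, -0.3]
grip_width: 1.002
gripper_force: 0.0
```

```bash
python3 - <<'E'
from h import *
where()
c=read_camera("side"); P=cloud(c); z=P[...,2]
hsv=cv2.cvtColor(c["img"],cv2.COLOR_RGB2HSV).astype(int)
m=(abs(z-44)<6)&(P[...,0]>380)&(P[...,0]<570)&(P[...,1]>270)&(P[...,1]<460)
q=P[m]; print("block",len(q),np.median(q,0).round(1),cv2.minAreaRect(q[:,:2].astype(np.float32)))
E
```

```text
t 35.25 tcp [480.  364.8 154.8] ytool -2.3 tilt [ 0.007  0.004 -1.   ] q [32. 28. 83.  0. 69. 34.] F [ 0.6  0.6 -0.3] grip 1.002 0.0
block 765 [477.5 367.8  43.3] ((478.3075256347656, 365.04498291015625), (102.90582275390625, 45.02054977416992), 87.64500427246094)
```

The block lies flat on the mat at (478,365), top at 44 mm, which is central. Now I go to the collar.

Request:
{"method": "carry_out", "body": {"commands": [{"xyz":[-0.89,0.145,0],"twist":[0,0,0],"jaw":1},{"xyz":[-0.89,0.145,0],"twist":[0,0,0],"jaw":1},{"xyz":[-0.89,0.145,0],"twist":[0,0,0],"jaw":1},{"xyz":[-0.89,0.145,0],"twist":[0,0,0],"jaw":1},{"xyz":[-0.89,0.145,0],"twist":[0,0,0],"jaw":1},{"xyz":[-0.89,0.145,0],"twist":[0,0,0],"jaw":1},{"xyz":[-0.89,0.145,0],"twist":[0,0,0],"jaw":1},{"xyz":[-0.89,0.145,0],"twist":[0,0,0],"jaw":1},{"xyz":[-0.89,0.145,0],"twist":[0,0,0],"jaw":1},{"xyz":[-0.89,0.145,0],"twist":[0,0,0],"jaw":1}]}}

```text
clock: 36.3
tcp_pos: [531.1, -86.2, 148.2]
eef_rot: [[0.041, 0.999, -0.002], [0.999, -0.041, 0.001], [0.0, -0.002, -1.0]]
contact_force: [1.4, -0.3, 0.3]
grip_width: 1.001
gripper_force: 0.0
```

Request:
{"method": "carry_out", "body": {"commands": [{"xyz":[-0.89,0.145,0],"twist":[0,0,0],"jaw":1},{"xyz":[-0.89,0.145,0],"twist":[0,0,0],"jaw":1},{"xyz":[-0.89,0.145,0],"twist":[0,0,0],"jaw":1},{"xyz":[-0.89,0.145,0],"twist":[0,0,0],"jaw":1},{"xyz":[-0.89,0.145,0],"twist":[0,0,0],"jaw":1},{"xyz":[0,0,0],"twist":[0,0,0],"jaw":1},{"xyz":[0,0,0],"twist":[0,0,0],"jaw":1}]}}

```text
clock: 37.0
tcp_pos: [558.2, -308.6, 147.7]
eef_rot: [[0.042, 0.999, -0.002], [0.999, -0.042, 0.001], [0.001, -0.002, -1.0]]
contact_force: [-0.8, -0.2, 0.5]
grip_width: 1.003
gripper_force: 0.0
```

```bash
python3 - <<'E'
from h import *
where()
c=read_camera("wrist"); np.save("w8.npy",c,allow_pickle=True); save("w8",c,(220,100,440,300),3.6); P=wcloud(c)
z=P[...,2]; box=(P[...,0]>490)&(P[...,0]<620)&(P[...,1]>-310)&(P[...,1]<-170)
m=box&(abs(z-116)<5); q=P[m]; print("peg top",len(q),np.median(q,0).round(1), (q[:,:2].min(0)+q[:,:2].max(0))/2, np.ptp(q[:,:2],axis=0))
m=box&(abs(z-84)<4); q=P[m][:,:2].astype(np.float32); print("collar top",len(q),cv2.minEnclosingCircle(q),np.median(q,0))
g=cv2.medianBlur(cv2.cvtColor(c["img"],cv2.COLOR_RGB2GRAY),3)
C=cv2.HoughCircles(g,cv2.HOUGH_GRADIENT,1,30,param1=80,param2=18,minRadius=12,maxRadius=45)
if C is not None:
  for x,y,r in C[0][:12]:
    p=onz(c,x,y,84.,True)
    if 480<p[0]<640 and -320<p[1]<-170: print("circ",x,y,r,p.round(1))
hsv=cv2.cvtColor(c["img"],cv2.COLOR_RGB2HSV).astype(int)
for n,(a,b) in {"red":(-1,8),"green":(60,95)}.items():
  mm=box&(hsv[...,0]>=a)&(hsv[...,0]<=b)&(hsv[...,1]>120)
  k,l,st,ce=cv2.connectedComponentsWithStats(mm.astype(np.uint8))
  for i in range(1,k):
    if st[i,4]>15: print(n,ce[i].round(),st[i,4],np.median(P[l==i],0).round(1))
E
```

```text
t 37.0 tcp [ 558.2 -308.6  147.7] ytool -2.4 tilt [-0.002  0.001 -1.   ] q [-34.  31.  77.   0.  72. -32.] F [-0.8 -0.2  0.5] grip 1.003 0.0
peg top 294 [ 525.3 -243.   115.8] [ 525.11524196 -243.00003654] [11.87975044 11.67864135]
collar top 4580 ((554.7633056640625, -242.68655395507812), 38.70143127441406) [ 565.2101  -242.50719]
circ 336.5 150.5 36.5 [ 566.7 -242.4   84. ]
circ 322.5 65.5 32.3 [ 559.4 -180.4   84. ]
circ 406.5 54.5 16.0 [ 619.8 -172.8   84. ]
red [256. 150.] 298 [ 505.2 -239.4   66.9]
green [327. 215.] 18 [ 556.9 -293.1   66.8]
green [324. 224.] 37 [ 555.8 -300.4   66.7]
```

View pics/w8.png

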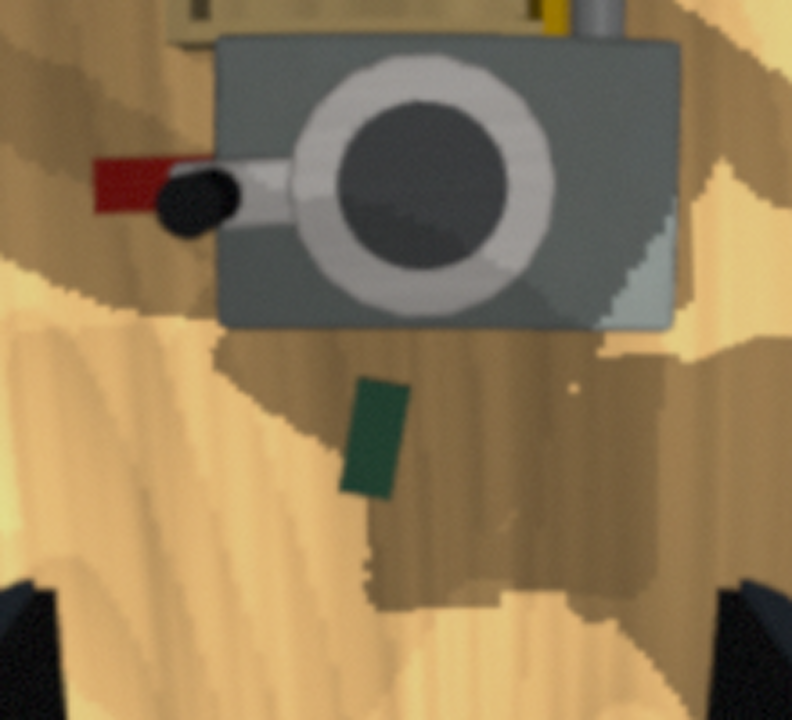

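The picture shows the collar at crop (423,185), its peg at (190,203), the red mark at left and the green mark at (375,438).

Measured positions:
- Collar axis (566.9,-242.3) and peg (525.2,-243.0), so radius 41.7 mm, as given.
- Peg bearing 181.0°. The lock bearing is about 258.2° (from the green mark and from the rack's yaw), so the collar has to turn +77°.

I move over the peg.

Request:
{"method": "carry_out", "body": {"commands": [{"xyz":[0.64,-0.36,0],"twist":[0,0,0],"jaw":0.45},{"xyz":[0.64,-0.36,0],"twist":[0,0,0],"jaw":0.45},{"xyz":[0,0,0],"twist":[0,0,0.96],"jaw":0.45},{"xyz":[0,0,0],"twist":[0,0,0.96],"jaw":0.45},{"xyz":[0,0,0],"twist":[0,0,0.96],"jaw":0.45},{"xyz":[0,0,0],"twist":[0,0,0.96],"jaw":0.45},{"xyz":[0,0,0],"twist":[0,0,0.96],"jaw":0.45},{"xyz":[0,0,0],"twist":[0,0,0.96],"jaw":0.45},{"xyz":[0,0,0],"twist":[0,0,0.96],"jaw":0.45},{"xyz":[0,0,0],"twist":[0,0,0.96],"jaw":0.45}], "force": 10}}

```text
clock: 38.05
tcp_pos: [525.3, -241.0, 149.1]
eef_rot: [[0.654, 0.757, -0.001], [0.757, -0.654, 0.001], [-0.0, -0.001, -1.0]]
contact_force: [-0.8, -0.6, -0.8]
grip_width: 0.447
gripper_force: 0.0
```

Request:
{"method": "carry_out", "body": {"commands": [{"xyz":[0,0,0],"twist":[0,0,0.96],"jaw":0.45},{"xyz":[0,0,0],"twist":[0,0,0.96],"jaw":0.45},{"xyz":[0,0,0],"twist":[0,0,0.96],"jaw":0.45},{"xyz":[0,0,0],"twist":[0,0,0.96],"jaw":0.45},{"xyz":[0,0,0],"twist":[0,0,0.96],"jaw":0.45},{"xyz":[0,0,0],"twist":[0,0,0.96],"jaw":0.45},{"xyz":[0,0,0],"twist":[0,0,0.96],"jaw":0.45},{"xyz":[0,0,0],"twist":[0,0,0.96],"jaw":0.45},{"xyz":[0,0,0],"twist":[0,0,0.96],"jaw":0.45},{"xyz":[0,0,0],"twist":[0,0,0.96],"jaw":0.45}]}}

```text
clock: 39.05
tcp_pos: [525.3, -241.0, 149.1]
eef_rot: [[1.0, 0.02, -0.001], [0.02, -1.0, 0.001], [-0.001, -0.001, -1.0]]
contact_force: [0.1, -0.8, -0.6]
grip_width: 0.449
gripper_force: 0.0
```

```bash
python3 - <<'E'
from h import *
goto((525.2,-243,57),-89)
c=read_camera("wrist"); P=wcloud(c); z=P[...,2]; m=(abs(z-116)<5)&(P[...,0]>505)&(P[...,0]<545)&(P[...,1]>-265)&(P[...,1]<-220)&(c["img"].max(2)<90)
q=P[m]; print("peg top",len(q), ((q[:,:2].min(0)+q[:,:2].max(0))/2).round(1), np.ptp(q[:,:2],axis=0)) if len(q) else 0
E
```

```text
t 39.05 tcp [ 525.3 -241.   149.1] ytool -88.8 tilt [-0.001  0.001 -1.   ] q [-31.  26.  86.   0.  67.  58.] F [ 0.1 -0.8 -0.6] grip 0.449 0.0
shift [-1.000e-03  4.000e-02  1.841e+00] len mm 92.09677880174671
twist z 0.034
peg top 257 [ 525.1 -242.7] [11.84279396 10.84079323]
```

Request:
{"method": "carry_out", "body": {"commands": [{"xyz":[0,0.04,0.6],"twist":[0,0,0],"jaw":0.45},{"xyz":[0,0,0.5],"twist":[0,0,0],"jaw":0.45},{"xyz":[0,0,0.4],"twist":[0,0,0],"jaw":0.45},{"xyz":[0,0,0.33],"twist":[0,0,0],"jaw":0.45},{"xyz":[0,0,0],"twist":[0,0,0],"jaw":0.3},{"xyz":[0,0,0],"twist":[0,0,0],"jaw":0.2},{"xyz":[0,0,0],"twist":[0,0,0],"jaw":0.05},{"xyz":[0,0,0],"twist":[0,0,0],"jaw":0.05},{"xyz":[0,0,0],"twist":[0,0,0],"jaw":0.05},{"xyz":[0,0,0],"twist":[0,0,0],"jaw":0.05}], "force": 10}}

```text
clock: 40.1
tcp_pos: [526.1, -244.9, 58.7]
eef_rot: [[1.0, 0.022, 0.001], [0.022, -1.0, -0.0], [0.001, 0.0, -1.0]]
contact_force: [-1.2, 1.5, 7.1]
grip_width: 0.129
gripper_force: 10.0
```

The peg is gripped (11.7 mm). I turn the collar along the arc.

Request:
{"method": "carry_out", "body": {"commands": [{"xyz":[0.003,0.071,0],"twist":[0,0,-0.965],"jaw":0.05},{"xyz":[0.003,0.071,0],"twist":[0,0,-0.965],"jaw":0.05},{"xyz":[0.003,0.071,0],"twist":[0,0,-0.965],"jaw":0.05},{"xyz":[0.003,0.071,0],"twist":[0,0,-0.965],"jaw":0.05},{"xyz":[0.003,0.071,0],"twist":[0,0,-0.965],"jaw":0.05},{"xyz":[0.003,0.071,0],"twist":[0,0,-0.965],"jaw":0.05},{"xyz":[0.003,0.071,0],"twist":[0,0,-0.965],"jaw":0.05},{"xyz":[0.003,0.071,0],"twist":[0,0,-0.965],"jaw":0.05},{"xyz":[0,0,0],"twist":[0,0,0],"jaw":0.05}]}}

```text
clock: 41.0
tcp_pos: [536.7, -271.2, 58.7]
eef_rot: [[0.765, 0.644, 0.002], [0.644, -0.765, -0.0], [0.001, 0.002, -1.0]]
contact_force: [4.1, 4.2, 4.0]
grip_width: 0.126
gripper_force: 10.0
```

```bash
python3 - <<'E'
from h import *
s=where(); d=np.array(s["tcp_pos"])[:2]-[566.9,-242.3]; print(np.hypot(*d),np.degrees(np.arctan2(d[1],d[0]))%360)
E
```

```text
t 41.0 tcp [ 536.7 -271.2   58.7] ytool -49.9 tilt [ 0.002 -0.    -1.   ] q [-33.  34.  88.   0.  57.  17.] F [4.1 4.2 4. ] grip 0.126 10.0
41.74637638835807 223.75921482735197
```

Request:
{"method": "carry_out", "body": {"commands": [{"xyz":[0.003,0.063,0],"twist":[0,0,-0.86],"jaw":0.05},{"xyz":[0.003,0.063,0],"twist":[0,0,-0.86],"jaw":0.05},{"xyz":[0.003,0.063,0],"twist":[0,0,-0.86],"jaw":0.05},{"xyz":[0.003,0.063,0],"twist":[0,0,-0.86],"jaw":0.05},{"xyz":[0.003,0.063,0],"twist":[0,0,-0.86],"jaw":0.05},{"xyz":[0.003,0.063,0],"twist":[0,0,-0.86],"jaw":0.05},{"xyz":[0.003,0.063,0],"twist":[0,0,-0.86],"jaw":0.05},{"xyz":[0.003,0.063,0],"twist":[0,0,-0.86],"jaw":0.05},{"xyz":[0,0,0],"twist":[0,0,0],"jaw":0.05}]}}

```text
clock: 41.9
tcp_pos: [557.5, -283.8, 58.7]
eef_rot: [[0.268, 0.963, 0.001], [0.963, -0.268, 0.0], [0.001, 0.001, -1.0]]
contact_force: [1.4, 6.4, 7.0]
grip_width: 0.129
gripper_force: 10.0
```

```bash
python3 - <<'E'
from h import *
s=where(); d=np.array(s["tcp_pos"])[:2]-[566.9,-242.3]; print(np.hypot(*d),np.degrees(np.arctan2(d[1],d[0]))%360)
goto((558.3,-283.4,58.7))
E
```

```text
t 41.9 tcp [ 557.5 -283.8   58.7] ytool -15.5 tilt [ 0.001  0.    -1.   ] q [-32.  36.  84.   0.  60. -17.] F [1.4 6.4 7. ] grip 0.129 10.0
42.58778829049798 257.20159844488353
t 41.9 tcp [ 557.5 -283.8   58.7] ytool -15.5 tilt [ 0.001  0.    -1.   ] q [-32.  36.  84.   0.  60. -17.] F [1.4 6.4 7. ] grip 0.129 10.0
shift [ 0.013  0.014 -0.   ] len mm 0.9384317608515463
```

Request:
{"method": "carry_out", "body": {"commands": [{"xyz":[0.013,0.014,0],"twist":[0,0,0],"jaw":0.05},{"xyz":[0,0,0],"twist":[0,0,0],"jaw":0.05},{"xyz":[0,0,0],"twist":[0,0,0],"jaw":0.3},{"xyz":[0,0,0],"twist":[0,0,0],"jaw":0.5},{"xyz":[0,0,0],"twist":[0,0,0],"jaw":0.5},{"xyz":[0,0,-0.4],"twist":[0,0,0],"jaw":0.5},{"xyz":[0,0,-0.8],"twist":[0,0,0],"jaw":0.5},{"xyz":[-0.3,0,-0.8],"twist":[0,0,0],"jaw":0.5},{"xyz":[-0.5,0,0],"twist":[0,0,0],"jaw":0.5},{"xyz":[0,0,0],"twist":[0,0,0],"jaw":0.5}]}}

```text
clock: 42.9
tcp_pos: [546.5, -325.0, 159.2]
eef_rot: [[0.273, 0.962, 0.002], [0.962, -0.273, -0.002], [-0.002, 0.003, -1.0]]
contact_force: [0.2, 0.2, -1.0]
grip_width: 0.499
gripper_force: 0.0
```

```bash
python3 - <<'E'
from h import *
where()
c=read_camera("wrist"); save("w9",c,(200,80,440,300),3.3); P=wcloud(c); z=P[...,2]
box=(P[...,0]>490)&(P[...,0]<640)&(P[...,1]>-320)&(P[...,1]<-190)
m=box&(abs(z-116)<5)&(c["img"].max(2)<100); q=P[m]; p=(q[:,:2].min(0)+q[:,:2].max(0))/2; print("peg",len(q),p.round(1),np.ptp(q[:,:2],axis=0))
g=cv2.medianBlur(cv2.cvtColor(c["img"],cv2.COLOR_RGB2GRAY),3)
C=cv2.HoughCircles(g,cv2.HOUGH_GRADIENT,1,30,param1=80,param2=18,minRadius=15,maxRadius=50)
for x,y,r in C[0][:12]:
    a=onz(c,x,y,84.,True)
    if abs(a[0]-567)<10 and abs(a[1]+242)<10: d=p-a[:2]; print("axis",x,y,r,a.round(1),np.hypot(*d),np.degrees(np.arctan2(d[1],d[0]))%360)
d=p-[566.9,-242.3]; print(np.hypot(*d),np.degrees(np.arctan2(d[1],d[0]))%360)
stripes(c,(500,640,-130,140),["red","blue","green"])
s=read_camera("side"); P=cloud(s); m=(abs(P[...,2]-44)<6)&(P[...,0]>380)&(P[...,0]<570)&(P[...,1]>270)&(P[...,1]<460)
q=P[m]; print("block",len(q),np.median(q,0).round(1),cv2.minAreaRect(q[:,:2].astype(np.float32)))
E
```

```text
t 42.9 tcp [ 546.5 -325.   159.2] ytool -15.8 tilt [ 0.002 -0.002 -1.   ] q [-36.  30.  77.  -0.  72. -20.] F [ 0.2  0.2 -1. ] grip 0.499 0.0
peg 257 [ 556.4 -283.4] [11.99567948 12.3360558 ]
axis 324.5 125.5 35.1 [ 566.9 -243.2   84. ] 41.53984910630933 255.43221251234525
42.454897908898424 255.74561707619267
block 767 [523.7 379.   43.3] ((524.5296020507812, 375.35125732421875), (102.33142852783203, 45.40387725830078), 87.52362823486328)
```

View pics/w9.png

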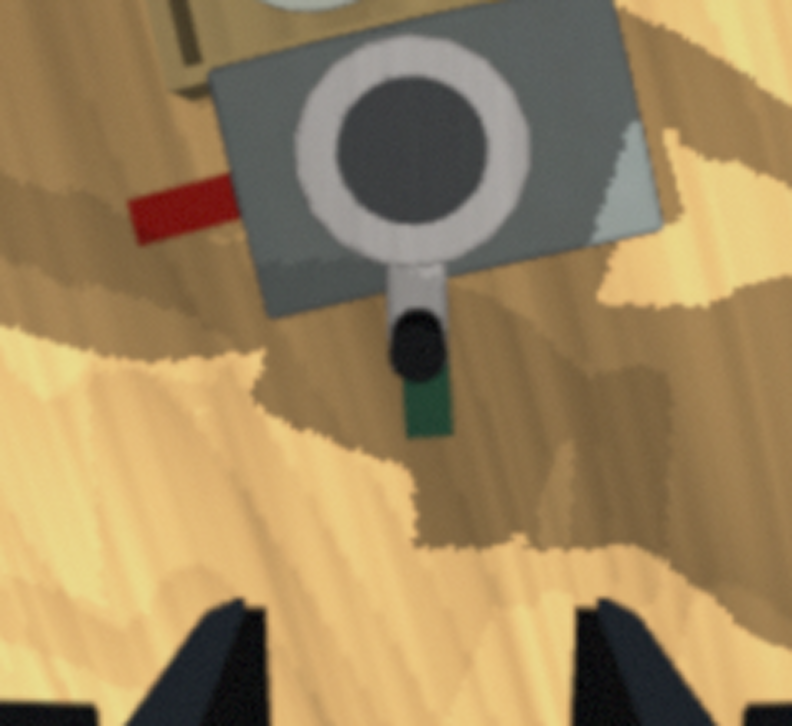

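The picture shows the lug almost over the green mark, about 2.4° short (255.6° against 258°). The side view shows that the block has been knocked to (524,375), so it will have to be put back. First I regrip the peg and nudge it on.

Request:
{"method": "carry_out", "body": {"commands": [{"xyz":[0.42,-0.037,0],"twist":[0,0,0],"jaw":0.45},{"xyz":[0.435,0,0],"twist":[0,0,0],"jaw":0.45},{"xyz":[0,0,0.6],"twist":[0,0,0],"jaw":0.45},{"xyz":[0,0,0.6],"twist":[0,0,0],"jaw":0.45},{"xyz":[0,0,0.5],"twist":[0,0,0],"jaw":0.45},{"xyz":[0,0,0.3],"twist":[0,0,0],"jaw":0.45},{"xyz":[0,0,0],"twist":[0,0,0],"jaw":0.3},{"xyz":[0,0,0],"twist":[0,0,0],"jaw":0.2},{"xyz":[0,0,0],"twist":[0,0,0],"jaw":0.05},{"xyz":[0,0,0],"twist":[0,0,0],"jaw":0.05}], "force": 10}}

```text
clock: 44.0
tcp_pos: [557.1, -280.9, 58.9]
eef_rot: [[0.271, 0.963, 0.002], [0.963, -0.271, -0.001], [-0.001, 0.002, -1.0]]
contact_force: [1.6, -2.5, -0.5]
grip_width: 0.129
gripper_force: 1.1
```

Request:
{"method": "carry_out", "body": {"commands": [{"xyz":[0,0,0],"twist":[0,0,0],"jaw":0.05},{"xyz":[0,0,0],"twist":[0,0,0],"jaw":0.05}], "force": 10}}

```text
clock: 44.2
tcp_pos: [557.1, -281.1, 58.8]
eef_rot: [[0.271, 0.963, 0.002], [0.963, -0.271, -0.001], [-0.0, 0.002, -1.0]]
contact_force: [1.5, -0.8, 6.4]
grip_width: 0.128
gripper_force: 10.0
```

Request:
{"method": "carry_out", "body": {"commands": [{"xyz":[0,0.02,0],"twist":[0,0,-0.2],"jaw":0.05},{"xyz":[0,0.02,0],"twist":[0,0,-0.2],"jaw":0.05},{"xyz":[0,0,0],"twist":[0,0,0],"jaw":0.05},{"xyz":[0,0,0],"twist":[0,0,0],"jaw":0.05}]}}

```text
clock: 44.6
tcp_pos: [558.7, -281.5, 58.7]
eef_rot: [[0.237, 0.971, 0.001], [0.971, -0.237, -0.001], [-0.0, 0.001, -1.0]]
contact_force: [0.4, 0.2, 8.0]
grip_width: 0.124
gripper_force: 10.0
```

Request:
{"method": "carry_out", "body": {"commands": [{"xyz":[0,0,0],"twist":[0,0,0],"jaw":0.25},{"xyz":[0,0,0],"twist":[0,0,0],"jaw":0.5},{"xyz":[0,0,0],"twist":[0,0,0],"jaw":0.5},{"xyz":[0,0,-0.4],"twist":[0,0,0],"jaw":0.5},{"xyz":[0,0,-0.8],"twist":[0,0,0],"jaw":0.5},{"xyz":[-0.3,0,-0.8],"twist":[0,0,0],"jaw":0.5},{"xyz":[-0.5,0,0],"twist":[0,0,0],"jaw":0.5},{"xyz":[0,0,0],"twist":[0,0,0],"jaw":0.5},{"xyz":[0,0,0],"twist":[0,0,0],"jaw":0.5}]}}

```text
clock: 45.5
tcp_pos: [548.4, -320.0, 157.5]
eef_rot: [[0.238, 0.971, -0.001], [0.971, -0.238, 0.001], [0.0, -0.001, -1.0]]
contact_force: [-0.7, 1.0, -0.1]
grip_width: 0.502
gripper_force: 0.0
```

```bash
python3 - <<'E'
from h import *
where()
c=read_camera("wrist"); P=wcloud(c); z=P[...,2]
box=(P[...,0]>490)&(P[...,0]<640)&(P[...,1]>-320)&(P[...,1]<-190)
m=box&(abs(z-116)<5)&(c["img"].max(2)<100); q=P[m]; p=(q[:,:2].min(0)+q[:,:2].max(0))/2; print("peg",len(q),p.round(1),np.ptp(q[:,:2],axis=0))
for a in ([566.9,-242.3],[566.9,-243.2]): d=p-a; print(np.hypot(*d),np.degrees(np.arctan2(d[1],d[0]))%360)
goto((524.5,375.4,155),-2.4)
E
```

```text
t 45.5 tcp [ 548.4 -320.   157.5] ytool -13.8 tilt [-0.001  0.001 -1.   ] q [-36.  30.  77.   0.  72. -22.] F [-0.7  1.  -0.1] grip 0.502 0.0
peg 263 [ 557.2 -283.3] [11.98414276 11.79686758]
42.117959827720895 256.75328598431463
41.24242228960784 256.466780889177
t 45.55 tcp [ 548.4 -319.5  157.3] ytool -13.7 tilt [-0.001  0.001 -1.   ] q [-36.  30.  77.   0.  72. -22.] F [-0.5  0.9 -0.1] grip 0.499 0.0
shift [13.386 -3.767  0.059] len mm 695.293359584118
twist z -2.269
```

The collar is now at 256.7°, within about 1.2° of the mark, so I leave it. Back to the block to centre it again.

Request:
{"method": "carry_out", "body": {"commands": [{"xyz":[0.837,-0.235,0],"twist":[0,0,0],"jaw":1},{"xyz":[0.837,-0.235,0],"twist":[0,0,0],"jaw":1},{"xyz":[0.837,-0.235,0],"twist":[0,0,0],"jaw":1},{"xyz":[0.837,-0.235,0],"twist":[0,0,0],"jaw":1},{"xyz":[0.837,-0.235,0],"twist":[0,0,0],"jaw":1},{"xyz":[0.837,-0.235,0],"twist":[0,0,0],"jaw":1},{"xyz":[0.837,-0.235,0],"twist":[0,0,0],"jaw":1},{"xyz":[0.837,-0.235,0],"twist":[0,0,0],"jaw":1},{"xyz":[0.837,-0.235,0],"twist":[0,0,0],"jaw":1},{"xyz":[0.837,-0.235,0],"twist":[0,0,0],"jaw":1}]}}

```text
clock: 46.55
tcp_pos: [532.9, 116.8, 157.4]
eef_rot: [[0.237, 0.972, -0.001], [0.972, -0.237, 0.0], [-0.0, -0.001, -1.0]]
contact_force: [0.7, -0.4, -0.8]
grip_width: 1.003
gripper_force: 0.0
```

Request:
{"method": "carry_out", "body": {"commands": [{"xyz":[0.837,-0.235,0],"twist":[0,0,0],"jaw":1},{"xyz":[0.837,-0.235,0],"twist":[0,0,0],"jaw":1},{"xyz":[0.837,-0.235,0],"twist":[0,0,0],"jaw":1},{"xyz":[0.837,-0.235,0],"twist":[0,0,0],"jaw":1},{"xyz":[0.837,-0.235,0],"twist":[0,0,0],"jaw":1},{"xyz":[0.837,-0.235,0],"twist":[0,0,-0.75],"jaw":1},{"xyz":[0,0,0],"twist":[0,0,-0.75],"jaw":1},{"xyz":[0,0,0],"twist":[0,0,-0.77],"jaw":1},{"xyz":[0,0,0],"twist":[0,0,0],"jaw":1},{"xyz":[0,0,0],"twist":[0,0,0],"jaw":1}]}}

```text
clock: 47.55
tcp_pos: [524.4, 375.2, 157.4]
eef_rot: [[0.043, 0.999, -0.001], [0.999, -0.043, -0.0], [-0.0, -0.001, -1.0]]
contact_force: [-0.2, -0.2, 0.0]
grip_width: 0.999
gripper_force: 0.0
```

```bash
python3 - <<'E'
from h import *
where()
c=read_camera("wrist"); P=wcloud(c); m=(abs(P[...,2]-44)<5)&(P[...,0]>380)&(P[...,0]<610)&(P[...,1]>270)&(P[...,1]<460)
k,l,st,ce=cv2.connectedComponentsWithStats(m.astype(np.uint8)); i=1+np.argmax(st[1:,4]); q=P[l==i]
r=cv2.minAreaRect(q[:,:2].astype(np.float32)); print("block",len(q),np.median(q,0).round(1),r); goto((*r[0],-15))
E
```

```text
t 47.55 tcp [524.4 375.2 157.4] ytool -2.5 tilt [-0.001 -0.    -1.   ] q [30. 31. 76.  0. 73. 33.] F [-0.2 -0.2  0. ] grip 0.999 0.0
block 5365 [522.6 377.8  43.7] ((522.1316528320312, 373.9990234375), (100.71243286132812, 44.098087310791016), 87.31037902832031)
t 47.6 tcp [524.7 375.  157.6] ytool -2.5 tilt [-0.001 -0.    -1.   ] q [30. 31. 76.  0. 73. 33.] F [-0.5 -0.7  0.4] grip 1.004 0.0
shift [-0.022 -0.048  3.452] len mm 172.6144092946256
```

Request:
{"method": "carry_out", "body": {"commands": [{"xyz":[-0.02,-0.05,0.7],"twist":[0,0,0],"jaw":1},{"xyz":[0,0,0.8],"twist":[0,0,0],"jaw":1},{"xyz":[0,0,0.8],"twist":[0,0,0],"jaw":1},{"xyz":[0,0,0.6],"twist":[0,0,0],"jaw":1},{"xyz":[0,0,0.4],"twist":[0,0,0],"jaw":1},{"xyz":[0,0,0.12],"twist":[0,0,0],"jaw":1},{"xyz":[0,0,0],"twist":[0,0,0],"jaw":1}]}}

```text
clock: 48.3
tcp_pos: [522.3, 373.9, -13.5]
eef_rot: [[0.043, 0.999, -0.001], [0.999, -0.043, -0.001], [-0.001, -0.001, -1.0]]
contact_force: [0.0, 0.1, -0.4]
grip_width: 1.002
gripper_force: 0.0
```

Request:
{"method": "carry_out", "body": {"commands": [{"xyz":[0,0,0],"twist":[0,0,0],"jaw":0.7},{"xyz":[0,0,0],"twist":[0,0,0],"jaw":0.5},{"xyz":[0,0,0],"twist":[0,0,0],"jaw":0.3},{"xyz":[0,0,0],"twist":[0,0,0],"jaw":0.3},{"xyz":[0,0,0],"twist":[0,0,0],"jaw":0.3},{"xyz":[0,0,0],"twist":[0,0,0],"jaw":0.3},{"xyz":[0,0,0],"twist":[0,0,0],"jaw":0.3},{"xyz":[0,0,0],"twist":[0,0,0],"jaw":0.3},{"xyz":[0,0,0],"twist":[0,0,0],"jaw":0.3}], "force": 40}}

```text
clock: 49.2
tcp_pos: [522.7, 374.2, -12.9]
eef_rot: [[0.041, 0.999, 0.0], [0.999, -0.041, 0.0], [0.0, 0.0, -1.0]]
contact_force: [0.0, -0.5, 2.9]
grip_width: 0.479
gripper_force: 40.0
```

```bash
python3 - <<'E'
from h import *
goto((477,364.3,0))
E
```

```text
t 49.2 tcp [522.7 374.2 -12.9] ytool -2.4 tilt [ 0.  0. -1.] q [30. 42. 84. -0. 53. 33.] F [ 0.  -0.5  2.9] grip 0.479 40.0
shift [-0.237 -0.905 -0.259] len mm 48.544997264314716
```

Lift 10 mm, shift, and lower again.

Request:
{"method": "carry_out", "body": {"commands": [{"xyz":[0,0,-0.1],"twist":[0,0,0],"jaw":0.3},{"xyz":[0,0,-0.1],"twist":[0,0,0],"jaw":0.3},{"xyz":[-0.08,-0.3,0],"twist":[0,0,0],"jaw":0.3},{"xyz":[-0.08,-0.3,0],"twist":[0,0,0],"jaw":0.3},{"xyz":[-0.08,-0.3,0],"twist":[0,0,0],"jaw":0.3},{"xyz":[0,0,0],"twist":[0,0,0],"jaw":0.3},{"xyz":[0,0,0.1],"twist":[0,0,0],"jaw":0.3},{"xyz":[0,0,0.08],"twist":[0,0,0],"jaw":0.3},{"xyz":[0,0,0],"twist":[0,0,0],"jaw":0.3}]}}

```text
clock: 50.1
tcp_pos: [477.5, 364.1, -12.7]
eef_rot: [[0.042, 0.999, -0.0], [0.999, -0.042, -0.0], [-0.0, -0.0, -1.0]]
contact_force: [0.9, -0.6, -3.6]
grip_width: 0.48
gripper_force: 40.0
```

Request:
{"method": "carry_out", "body": {"commands": [{"xyz":[0,0,0.02],"twist":[0,0,0],"jaw":0.3},{"xyz":[0,0,0],"twist":[0,0,0],"jaw":0.3}]}}

```text
clock: 50.3
tcp_pos: [477.5, 364.1, -12.9]
eef_rot: [[0.042, 0.999, 0.0], [0.999, -0.042, 0.0], [0.0, 0.0, -1.0]]
contact_force: [-0.4, -1.1, 0.4]
grip_width: 0.482
gripper_force: 40.0
```

Request:
{"method": "carry_out", "body": {"commands": [{"xyz":[0,0,0],"twist":[0,0,0],"jaw":0.6},{"xyz":[0,0,0],"twist":[0,0,0],"jaw":0.8},{"xyz":[0,0,0],"twist":[0,0,0],"jaw":1},{"xyz":[0,0,0],"twist":[0,0,0],"jaw":1},{"xyz":[0,0,-0.3],"twist":[0,0,0],"jaw":1},{"xyz":[0,0,-0.6],"twist":[0,0,0],"jaw":1},{"xyz":[0,0,-0.8],"twist":[0,0,0],"jaw":1},{"xyz":[0,0,-0.9],"twist":[0,0,0],"jaw":1},{"xyz":[0,0,-0.9],"twist":[0,0,0],"jaw":1},{"xyz":[0,0,0],"twist":[0,0,0],"jaw":1}]}}

```text
clock: 51.3
tcp_pos: [479.8, 365.8, 168.1]
eef_rot: [[0.041, 0.999, 0.008], [0.999, -0.041, 0.005], [0.005, 0.008, -1.0]]
contact_force: [-0.8, 0.7, -0.8]
grip_width: 0.996
gripper_force: 0.0
```

```bash
python3 - <<'E'
from h import *
where()
s=read_camera("side"); P=cloud(s); m=(abs(P[...,2]-44)<6)&(P[...,0]>380)&(P[...,0]<570)&(P[...,1]>270)&(P[...,1]<460)
q=P[m]; print("block",len(q),np.median(q,0).round(1),cv2.minAreaRect(q[:,:2].astype(np.float32)))
hsv=cv2.cvtColor(s["img"],cv2.COLOR_RGB2HSV).astype(int)
m=((hsv[...,0]<6)|(hsv[...,0]>174))&(hsv[...,1]>150)&(P[...,0]>590)&(P[...,0]<680)&(P[...,1]>120)&(P[...,1]<250)&(abs(P[...,2]-72)<5)
q=P[m]; print("head top",len(q),cv2.minAreaRect(q[:,:2].astype(np.float32)) if len(q) else "")
save("s9",s,(240,150,440,410),2.3)
E
```

```text
t 51.3 tcp [479.8 365.8 168.1] ytool -2.4 tilt [ 0.008  0.005 -1.   ] q [32. 27. 82.  0. 71. 34.] F [-0.8  0.7 -0.8] grip 0.996 0.0
block 765 [477.6 368.2  43.3] ((478.2421875, 365.04669189453125), (102.9781723022461, 46.013065338134766), 86.83160400390625)
head top 25 ((604.3859252929688, 161.2441864013672), (9.405503273010254, 21.853364944458008), 8.694062232971191)
```

View pics/s9.png

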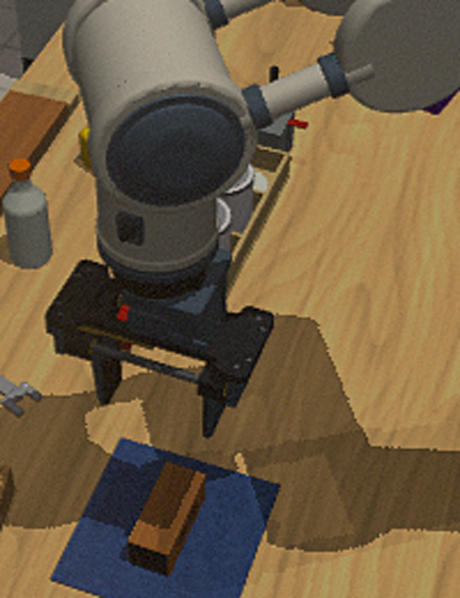

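The picture shows the block lying flat in the middle of the mat at (167,518 in the crop), with the gripper clear of it. The head is at y≈161, which is home. I hand in.

```bash
python3 -c "
from h import *
print(finish_job())"
```

```text
the job is handed in; nothing more can be done
None
```

The job is handed in, with no verdict returned: the three tin labels were within about 0.5° of the rack's front when last measured, the bar is home on its stop, the collar lug is over the green mark but measured about 1° short of 1.40 rad, and the block, put back after a knock, lies flat in the middle of the mat.

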